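# Pack, shut and key-lock the fittings case

## Robot

A 7-joint arm with a two-finger parallel gripper is mounted at the origin on the work surface. World frame = base frame: x ahead of the robot, y to its left, z up, the work surface at z = 0. Lengths are in m, angles in rad, forces in N, time in s.
With the tool pointing down it reaches from about 0.425 to 0.875 m from the base axis. Payload 4.7 kg.
Tool frame: the origin (TCP) lies where the fingers leave the gripper's body, on its centre line; the fingertips stand ahead of it and the grasp point (between the pads) lies 51 mm ahead of it (ctrl.tcp_to_tips is the y of the fingertips in the tool frame, in m); y points along the fingers, x is the direction in which the jaws open and shut, and the axes are right-handed (so a half turn about y gives the same grasp; the last joint's range is limited). The gripper opens to 87 mm and grips with 3 to 60 N. Pads are 19 mm wide; open, the fingers measure 117 mm over their backs; the gripper's body (75 mm by 190 mm) begins 51 mm behind the grasp point.
Start: joints at [-1.095, 0.321, -0.07, 1.45, 0.023, 1.371, -0.057], TCP at [0.29, 0.582, 0.292] pointing down, gripper open.
Joint ranges: [-2.86, 2.86], [-0.3, 2.09], [-1.38, 1.24], [0.06, 2.45], [-1.56, 4.7], [0.09, 2.05], [-2.69, 2.69]. Speed limits (rad/s): [2.57, 2.57, 3.14, 3.14, 3.14, 3.14, 3.14].

## Interface

Orientations are given as a unit quaternion [w, x, y, z].
In Python, from rig import ctrl, vision gives the robot as it stands. Calls block until the motion is done:
- ctrl.reach(position, orientation): joint-space move of the TCP to a pose.
- ctrl.movel(position, v=0.15, orientation=None): straight line of the TCP; orientation=None keeps the orientation; v is the mean speed in m/s.
- ctrl.move_j(angles): joint-space move.
- ctrl.ungrasp() and ctrl.grab(): open the fingers fully, or close them until they stop; the grip force is fixed at half the most.
- ctrl.sleep(seconds).
- ctrl.solve_ik(position, orientation): joint angles nearest the present ones, or None.
- ctrl.read_state(): the state.
- vision.snapshot(name): name is "scene" or "top"; returns the picture (384x512x3 uint8, blue, green, red); there is no depth.
- vision.camera_info(name): a dict with "intrinsics" (3x3 intrinsics, pixels), "R" (3x3) and "t" (3): a world point X has camera coordinates R X + t. Camera axes: x right, y down, z forward; pixel columns grow to the right and rows downward; lengths in m; the calibration is good to about 2 mm. A picture is of the moment at which its call begins. camera_info takes no time and is no camera call.
A pose or a line that the arm cannot do raises ctrl.MotionError and nothing moves.
- ctrl.close_job(): hands the job in, once; it reports no verdict.
The state is a dict: "time_s": time; "joint_positions": joint angles; "qd": joint speeds; "joint_torque": joint torques, N m; "eef_pos": TCP position; "eef_rot": TCP orientation; "contact_force": force on the tool from outside, world axes, zero at the start; "moment": the same for the moment, N m; "width": finger opening in m.
Only numpy, scipy, OpenCV 4.12 (cv2) and the standard library are available. Lean on these libraries where they do the work, as an engineer would, in place of code of your own. Each camera call takes 0.05 s, during which the arm holds its last target.

## Task

Lay every brass fitting that is on the bench gently inside the open grey transit case, then lower its lid gently until it is fully shut. Then take the key from its stand, dip its tip in the small round lubricant pot, press it into the slot of the case's latch, turning it until it drops in, and turn it clockwise to the stop so that the latch bar lies over the lid; last, put the key back upright in its stand. Do not knock the other things on the bench about.

Things in the scene. Friction and masses are not known exactly. Their poses are not given: they have to be found in the camera images.
- coupling: Straight brass coupling lying down, 94 mm long along its x, round 36 mm barrel in the middle 50 mm, six-sided ends 42 mm high and (across the corners) 48 mm wide. Origin under its middle on the underside, z up; the barrel's axis is 21 mm above. Grip the barrel across y. 0.32 kg. May be absent.
- valve: Brass ball-valve body lying down, 100 mm long along its x, a square-cornered block in the middle 34 mm long (x), 36 mm wide (y), 40 mm high, with a short 20 mm stem on top to 49 mm, six-sided ends 42 mm high, 48 mm wide. Origin under its middle on the underside, z up. Grip the block across y. 0.38 kg. May be absent.
- tee: Brass tee lying flat, 40 mm high: the 82 mm run lies along its x at y = -17 mm, with 14 mm long 40 mm square collars at its two ends; the 30 mm round branch points to +y and ends at y = +43 mm. Origin on the underside, z up; all axes of the pipes are 20 mm above it. Grip the branch across x at y = +22 mm. 0.30 kg. May be absent.
- flange: Brass floor flange standing on its 72 mm disc (10 mm thick), with a 38 mm round neck up to 50 mm height. Origin at the centre of the underside, z up. Grip the neck from above in any direction. 0.34 kg. May be absent.
- case_in (a point): Centre of the inner floor of the fixed grey open case, 5 mm above the bench. x points away from the case's front (the latch side, nearest the robot) to its hinge side, y along its length, z up. Outside 170 mm (x) by 310 mm (y) by 65 mm high; walls and floor 5 mm thick. Fits three fittings side by side along y at y = -95, 0 and +95 mm.
- lid (a joint): Opening angle of the clear lid (grey border), 0 shut, about 1.57 standing upright, 1.8 its stop. Its stiff hinge (about 0.4 N m) lets it stay where it is left. Close it by pushing its outer face.
- lid_hinge (a point): Middle of the lid's hinge line, at the far top edge of the case, 65 mm above the bench; its axes are those of the lid: y along the hinge line, -x from the hinge to the free edge, z out of the outer face. The lid is 170 mm from hinge to edge, 310 mm long, 6 mm thick.
- lid_edge (a point): Middle of the lid's free edge, on its outer face; moves with the lid.
- latch (a joint): Angle of the keyed latch on the block at the middle of the case's front: near 0 unlocked (bar parallel to the case front), grows as it is turned clockwise seen from above, stop at 1.6 (bar over the lid). Friction 0.12 N m; it stays where it is left. It is to be turned with the key.
- latch_mouth (a point): Centre of the latch's key slot at its upper face, 82 mm above the bench, z up. Turns with the latch. The slot is 26 mm long along this x and 12 mm wide along y, with chamfered mouth, and 22 mm deep. The 40 mm square slotted block turns with the latch, its 6 mm bar reaches 56 mm from the axis along +y.
- key: Large slot key upright in its stand, 118 mm tall, 0.15 kg. Origin at the centre of its lower end (the tip), z up along the shaft. Flat steel blade 24 mm (x) by 10 mm (y), 22 mm high, the lowest 4 mm narrowed to 20 by 6.5 mm; then a 10 mm round shaft; a 52 mm disc 70 to 75 mm above the tip. In the stand the tip is 15 mm above the bench.
- key_grip (a point): Point to grip the key at, 101 mm above its tip on its axis: centre of the flat black grip, 50 mm wide (x), 14 mm thick (y, grip across this), from 75 to 118 mm above the tip. Axes as the key's.
- stand_top (a point): Centre of the 34 mm square hole in the top of the green key stand (76 mm square, fixed), 85 mm above the bench, z up. The key's blade and shaft hang through it, the disc rests on top.
- pot: Small fixed open round pot of dark steel for latch lubricant, 74 mm outside diameter at the rim, 48 mm high, wall 3 mm. Origin at the centre of its underside, on the bench.
- carton: Bystander: small cardboard carton 100 x 75 x 55 mm. Origin under its centre.
- tape: Bystander: roll of clear tape lying flat, 96 mm across, 30 mm high. Origin under its centre.
- driver: Bystander: screwdriver lying on the bench. Origin under its middle.
- can: Bystander: metal can 60 mm across, 110 mm tall. Origin under its centre.
- jar: Bystander: white jar 64 mm across, 70 mm tall. Origin under its centre.
Not all that is in view belongs to the job. Of the things like the pot, leave any that is green; of the rest the larger one is meant.

How it is judged:
By the outcome, as a careful person would: the job done as asked, in the order asked, and still so for the second after the job is handed in, with the robot touching nothing.
Of coupling, valve, tee, flange only 2 to 3 are there at a start; the rules pass over those that are not, and their reading is None.
At some moment in a run one of coupling, valve, tee, flange may be knocked a few centimetres aside while the robot is not near it.
It also fails if it takes over 210 s, if anything falls off the work surface, if the arm or the gripper's body presses on something with over 40 N, if the wrist force passes 120 N, or if a joint passes its speed limit or range.

## Working session

There is one attempt and no reset: what is moved stays moved. The work goes in short steps, each a Python script; the robot and the scene stay as the last script left them, time stands still between calls to the robot, and variables do not carry over. Pictures are saved under pics/ and viewed, and the job is handed in when it is done.

```bash
ls; mkdir -p pics; python3 - <<'E'
from rig import ctrl, vision
import cv2
for n in("scene","top"):
    im=vision.snapshot(n); cv2.imwrite(f"pics/{n}0.png",cv2.resize(im,(800,600),interpolation=cv2.INTER_CUBIC))
    cv2.imwrite(f"pics/{n}0_raw.png",im)
    c=vision.camera_info(n); print(n,c)
s=ctrl.read_state(); print(s, ctrl.tcp_to_tips)
E
```

```text
pics
scene {'intrinsics': array([[351.67684352,   0.        , 253.47733626],
       [  0.        , 351.67684352, 188.61210227],
       [  0.        ,   0.        ,   1.        ]]), 'R': array([[ 0.848293  ,  0.52943631, -0.00980702],
       [ 0.46017676, -0.74623151, -0.48101546],
       [-0.26198536,  0.40352909, -0.87665726]]), 't': array([-0.45632898, -0.22616129,  1.28758798])}
top {'intrinsics': array([[473.93350127,   0.        , 252.87555994],
       [  0.        , 473.93350127, 185.52595081],
       [  0.        ,   0.        ,   1.        ]]), 'R': array([[-1.84814049e-02, -9.99825735e-01, -2.63399857e-03],
       [-9.81980105e-01,  1.86469768e-02, -1.88062128e-01],
       [ 1.88078471e-01, -8.89118131e-04, -9.82153602e-01]]), 't': array([-0.00896197,  0.56882004,  1.55746028])}
{'time_s': 0.1, 'joint_positions': array([-1.09491288,  0.32176041, -0.0701008 ,  1.45154932,  0.02264077,
        1.37081484, -0.05691524]), 'qd': array([ 0.00088941, -0.00231807, -0.00055195, -0.00347548, -0.00094043,
        0.00047376, -0.00061791]), 'joint_torque': array([ 3.06933807e-04, -4.92572200e+01, -4.05309917e-01, -3.13400030e+01,
       -6.40491676e-02,  3.95509042e-02,  6.92198205e-05]), 'eef_pos': array([0.28947577, 0.58155983, 0.29126528]), 'eef_rot': array([-0.60078465,  0.60150991,  0.37182006, -0.37281829]), 'contact_force': array([ 0.88153086, -0.15263003, -0.43976377]), 'moment': array([-0.01175053,  0.0146172 ,  0.00797362]), 'width': 0.0869879383595284} 0.0697
```

View pics/scene0.png

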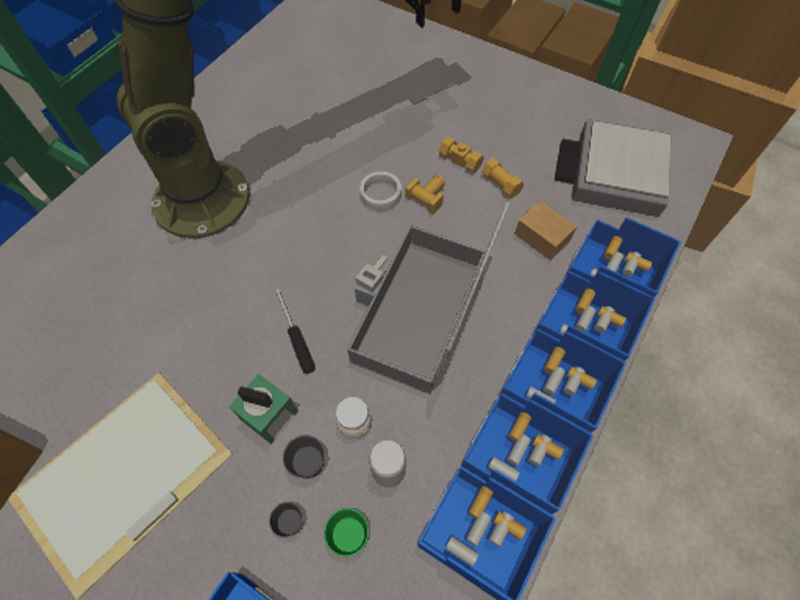

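View pics/top0.png

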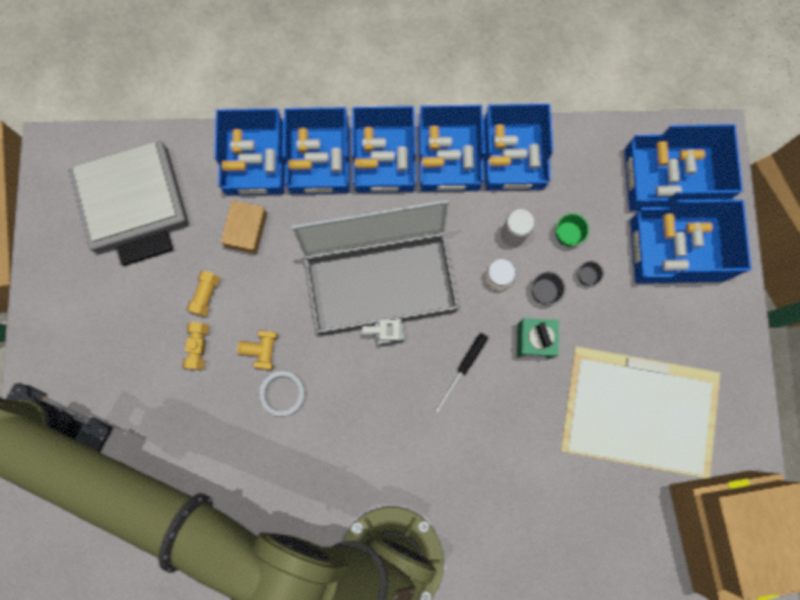

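```bash
cat > h.py <<'E'
import numpy as np, cv2
from rig import ctrl, vision
CI={n:vision.camera_info(n) for n in("scene","top")}
def proj(n,X):
    c=CI[n]; X=np.atleast_2d(np.asarray(X,float)); p=(X@c["R"].T+c["t"]); q=p@c["intrinsics"].T
    return q[:,:2]/q[:,2:]
def onplane(n,uv,z):
    c=CI[n]; uv=np.atleast_2d(np.asarray(uv,float))
    d=np.c_[uv,np.ones(len(uv))]@np.linalg.inv(c["intrinsics"]).T@c["R"]; o=-c["R"].T@c["t"]
    return (o+d*((z-o[2])/d[:,2])[:,None])
def crop(im,u0,v0,u1,v1,name,s=None):
    c=im[v0:v1,u0:u1]; s=s or min(800/(u1-u0),600/(v1-v0)); s=int(s)
    cv2.imwrite(name,cv2.resize(c,None,fx=s,fy=s,interpolation=cv2.INTER_CUBIC)); return s
E
python3 - <<'E'
import cv2
from h import *
t=cv2.imread("pics/top0_raw.png"); s=cv2.imread("pics/scene0_raw.png")
a=t[160:280,110:210]; 
print(crop(t,110,165,190,245,"pics/c1.png"), crop(t,185,120,305,230,"pics/c2.png"),crop(t,300,125,400,235,"pics/c3.png"))
print(crop(s,215,75,345,255,"pics/c4.png"),crop(s,140,220,270,360,"pics/c5.png"))
E
```

```text
7 5 5
3 4
```

View pics/c1.png

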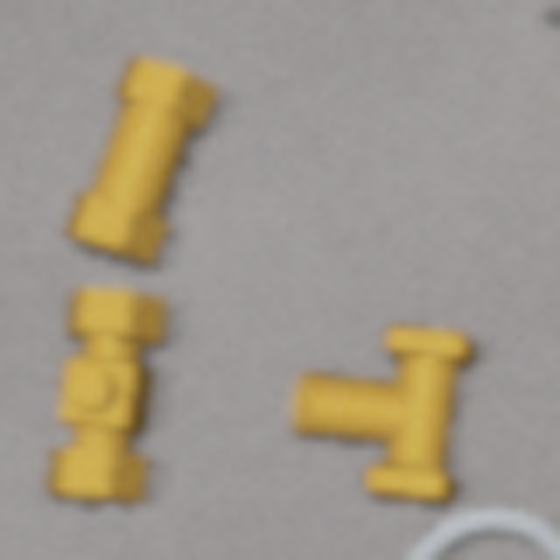

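View pics/c2.png

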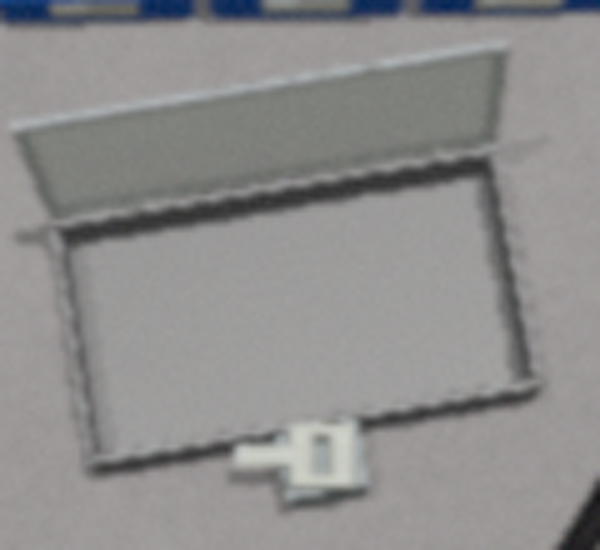

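View pics/c3.png

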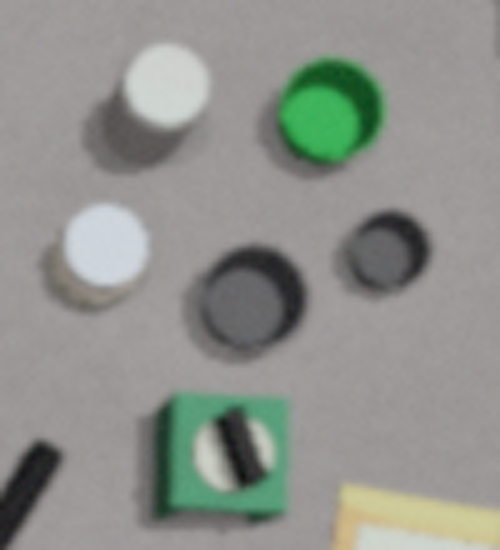

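View pics/c4.png

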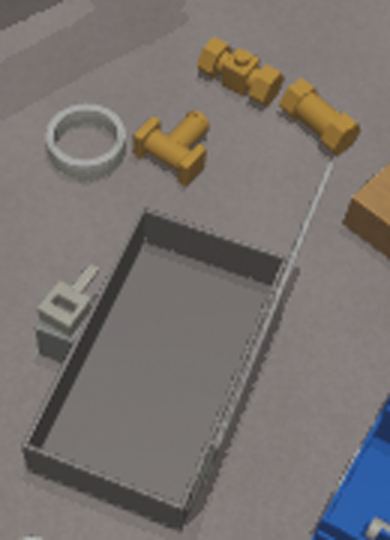

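View pics/c5.png

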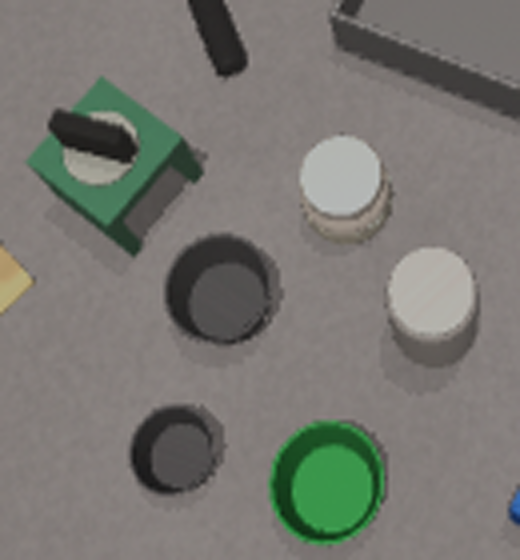

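```bash
cat > fit.py <<'E'
import numpy as np, cv2
from h import *
from scipy.optimize import minimize
def box(x0,x1,y0,y1,z0,z1): return np.array([[x,y,z] for x in(x0,x1) for y in(y0,y1) for z in(z0,z1)])
A=np.linspace(0,2*np.pi,28,endpoint=False)
def cylz(r,z0,z1,cx=0,cy=0): return np.array([[cx+r*np.cos(a),cy+r*np.sin(a),z] for a in A for z in(z0,z1)])
def cylx(r,x0,x1,y,z): return np.array([[x,y+r*np.cos(a),z+r*np.sin(a)] for a in A for x in(x0,x1)])
def cyly(r,y0,y1,x,z): return np.array([[x+r*np.cos(a),y,z+r*np.sin(a)] for a in A for y in(y0,y1)])
def hexx(x0,x1): 
    w=.02425
    return np.array([[x,w*c,.021+.021*s] for x in(x0,x1) for c,s in((1,0),(.5,1),(-.5,1),(-1,0),(-.5,-1),(.5,-1))])
M={'coupling':[hexx(-.047,-.025),hexx(.025,.047),cylx(.018,-.025,.025,0,.021)],
'valve':[hexx(-.05,-.028),hexx(.028,.05),box(-.017,.017,-.018,.018,.001,.041),cylz(.010,.04,.049),cylx(.014,-.03,.03,0,.021)],
'tee':[box(-.041,-.027,-.037,.003,0,.04),box(.027,.041,-.037,.003,0,.04),cylx(.015,-.03,.03,-.017,.02),cyly(.015,-.017,.043,0,.02)],
'grip':[box(-.025,.025,-.007,.007,.075,.118)],
'key':[box(-.025,.025,-.007,.007,.075,.118),cylz(.026,.07,.075)],
'pot':[cylz(.037,0,.048)],
'flange':[cylz(.036,0,.01),cylz(.019,0,.05)],
'latch':[box(-.02,.02,-.02,.02,-.012,0)],
}
def T(P,x,y,yaw,z=0):
    c,s=np.cos(yaw),np.sin(yaw); return np.c_[x+c*P[:,0]-s*P[:,1],y+s*P[:,0]+c*P[:,1],P[:,2]+z]
SS=4
def sil(n,parts,p,z,win):
    u0,v0,u1,v1=win; m=np.zeros(((v1-v0)*SS,(u1-u0)*SS),np.uint8)
    for P in parts:
        q=(proj(n,T(P,*p,z))-[u0-.5,v0-.5])*SS
        cv2.fillConvexPoly(m,cv2.convexHull(np.round(q*16-8).astype(np.int32)),255,shift=4)
    return cv2.resize(m,(u1-u0,v1-v0),interpolation=cv2.INTER_AREA).astype(float)/255
def fit(name,masks,p0,z=0,pad=14,yaw=True,it=3):
    parts=M[name]; wins={}
    for n in masks:
        q=np.vstack([proj(n,T(P,*p0,z)) for P in parts]); a=np.floor(q.min(0)-pad).astype(int).clip(0); b=np.ceil(q.max(0)+pad).astype(int); b=np.minimum(b,[512,384])
        wins[n]=(*a,*b)
    def cost(v):
        p=[v[0]/100+p0[0],v[1]/100+p0[1],p0[2]+(v[2]/5 if yaw else 0)]; c=0
        for n,m in masks.items():
            w=wins[n]; mm=m[w[1]:w[3],w[0]:w[2]]; c+=((sil(n,parts,p,z,w)-mm)**2).sum()
        return c
    v=np.zeros(3)
    for k in range(it): 
        sx=np.vstack([v]+[v+np.eye(3)[i]*(.8/2**k) for i in range(3)])
        r=minimize(cost,v,method='Nelder-Mead',options=dict(initial_simplex=sx,xatol=1e-3,fatol=1e-2)); v=r.x
    return np.array([v[0]/100+p0[0],v[1]/100+p0[1],p0[2]+(v[2]/5 if yaw else 0)]),r.fun
def gold(im):
    h=cv2.cvtColor(im,cv2.COLOR_BGR2HSV); s=cv2.GaussianBlur(h[...,1].astype(float),(0,0),.01)
    m=((h[...,1]-0.>90)&(h[...,0]>12)&(h[...,0]<32)); return m.astype(float)
def overlay(im,n,items,name,win):
    u0,v0,u1,v1=win; s=int(min(800/(u1-u0),600/(v1-v0))); c=cv2.resize(im[v0:v1,u0:u1],None,fx=s,fy=s,interpolation=cv2.INTER_CUBIC)
    for parts,p,z in items:
        for P in parts:
            q=(proj(n,T(P,*p,z))-[u0-.5,v0-.5])*s-.5
            cv2.polylines(c,[cv2.convexHull(np.round(q).astype(np.int32))],True,(255,0,255),1)
    cv2.imwrite(name,c)
E
cat > m1.py <<'E'
from fit import *
im={n:cv2.imread(f"pics/{n}0_raw.png") for n in("top","scene")}
g={n:gold(im[n]) for n in im}
def c2w(u,v,z): return onplane("top",[[u,v]],z)[0,:2]
res={}
for name,uv,yaws in (('coupling',(203/1.5625,293/1.5625),(0.2,-.2)),('valve',(196/1.5625,346/1.5625),(0,)),('tee',(258/1.5625,350/1.5625),(0,))):
    x,y=c2w(*uv,.02)
    best=None
    for w in yaws:
        r=fit(name,g,(x,y,w)); 
        if best is None or r[1]<best[1]: best=r
    res[name]=best; print(name,best)
for n,w in(("top",(110,165,190,245)),("scene",(250,80,345,155))):
    overlay(im[n],n,[(M[k],res[k][0],0) for k in res],f"pics/o1{n}.png",w)
E
python3 m1.py
```

```text
coupling (array([ 0.57535674,  0.40689578, -0.33342716]), np.float64(439.79354094579))
valve (array([ 0.45845206,  0.42015672, -0.09366984]), np.float64(538.2211457131873))
tee (array([ 0.44917541,  0.28339299, -0.1093119 ]), np.float64(205.20509034986546))
```

View pics/o1top.png

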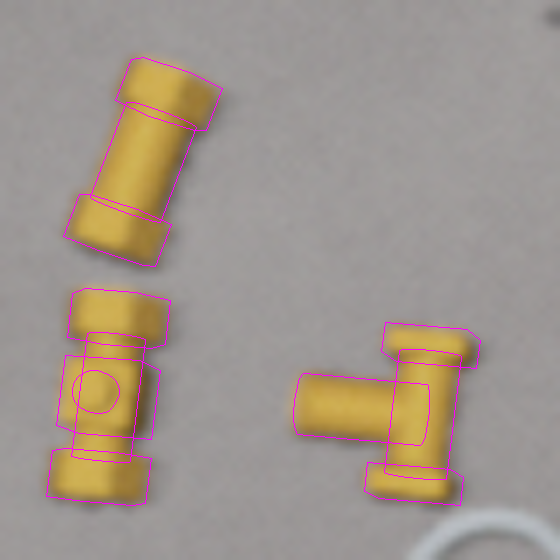

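View pics/o1scene.png

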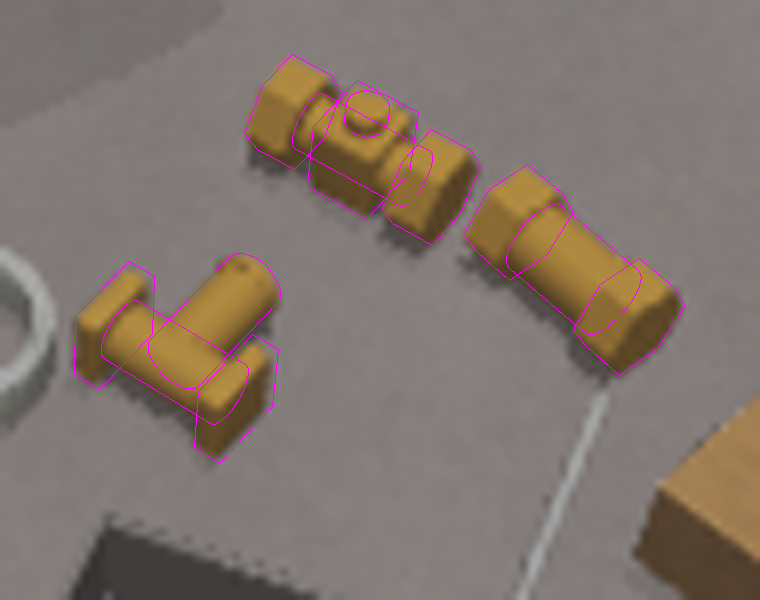

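```bash
cat > m2.py <<'E'
from fit import *
from scipy.optimize import least_squares
im={n:cv2.imread(f"pics/{n}0_raw.png") for n in("top","scene")}
def cr(pts,off,s): return [((u+.5)/s-.5+off[0],(v+.5)/s-.5+off[1]) for u,v in pts]
# case top-rim outer corners (local x,y)
obs=[]
for (u,v),l in zip(cr([(90,462),(538,383)],(185,120),5),[(-.085,.155,.065),(-.085,-.155,.065)]): obs.append(("top",u,v,l))
for (u,v),l in zip(cr([(147,210),(25,450),(182,512),(297,268)],(215,75),3),[(-.085,.155,.065),(-.085,-.155,.065),(.085,-.155,.065),(.085,.155,.065)]): obs.append(("scene",u,v,l))
f=lambda p: np.concatenate([proj(n,T(np.array([l]),*p))[0]-[u,v] for n,u,v,l in obs])
r=least_squares(f,[.55,.0,-.1]); case=r.x; print("case",case,np.round(f(case),1))
# dark masks
def dark(i,th): return (cv2.cvtColor(i,cv2.COLOR_BGR2GRAY)<th).astype(float)
gray={n:cv2.cvtColor(im[n],cv2.COLOR_BGR2GRAY) for n in im}
k0=onplane("top",[[300+240/5,125+450/5]],.133)[0]
g={n:dark(im[n],45) for n in im}
key,c=fit('grip',g,(k0[0],k0[1],.35-0.),z=.015,pad=3); print("key",key,c)
p0=onplane("top",[[300+253/5,125+300/5]],.048)[0]
pot=[p0[0],p0[1],0]; print(pot)
g={n:dark(im[n],100) for n in im}
pot,c=fit('pot',g,pot,pad=3,yaw=False); print("pot",pot,c)
# stand
hs={n:cv2.cvtColor(im[n],cv2.COLOR_BGR2HSV) for n in im}
l0=onplane("top",[cr([(322,454)],(185,120),5)[0]],.082)[0]; print("slot",l0)
l1=onplane("scene",[cr([(64,305)],(215,75),3)[0]],.082)[0]; print("slot scene",l1)
M['stand']=[np.array([[x,y,.085] for x in(-.038,.038) for y in(-.038,.038)]),np.array([[x,y,.085] for x in(-.017,.017) for y in(-.017,.017)])]
s0=onplane("top",[[300+229/5,125+452/5]],.085)[0]; print("stand",s0)
M['case']=[np.array([[x,y,.065] for x in(-.085,.085) for y in(-.155,.155)]),np.array([[x,y,.065] for x in(-.08,.08) for y in(-.15,.15)]),np.array([[x,y,.005] for x in(-.08,.08) for y in(-.15,.15)])]
la=(l0+l1)/2; lat=(la[0],la[1],case[2]-.12)
M['lt']=[np.array([[x,y,.082] for x in(-.02,.02) for y in(-.02,.02)]),np.array([[x,y,.082] for x in(-.013,.013) for y in(-.006,.006)]),np.array([[x,y,.082] for x in(-.006,.006) for y in(.02,.056)])]
its=[(M['case'],case,0),(M['lt'],lat,0),(M['key'],key,.015),(M['pot'],pot,0),(M['stand'],(s0[0],s0[1],0),0)]
overlay(im['top'],'top',its,"pics/o2.png",(185,120,305,230))
overlay(im['top'],'top',its,"pics/o3.png",(300,125,400,235))
overlay(im['scene'],'scene',its,"pics/o4.png",(215,140,345,255))
overlay(im['scene'],'scene',its,"pics/o5.png",(140,220,230,320))
E
python3 m2.py
```

```text
case [0.591261   0.00864878 0.13648131] [-0.2 -1.9  1.6 -0.2  0.4 -0.2 -0.9 -1.1  0.5  0.8 -1.  -2.2]
key [ 0.46042218 -0.32672811  0.15132204] 124.41058054594387
[np.float64(0.5651896525411986), np.float64(-0.35300433691551275), 0]
pot [ 0.56955271 -0.35396605  0.        ] 285.4756324490581
slot [ 0.47969486 -0.00522905  0.082     ]
slot scene [ 0.48067032 -0.00868942  0.082     ]
stand [ 0.45668695 -0.32358361  0.085     ]
```

View pics/o2.png

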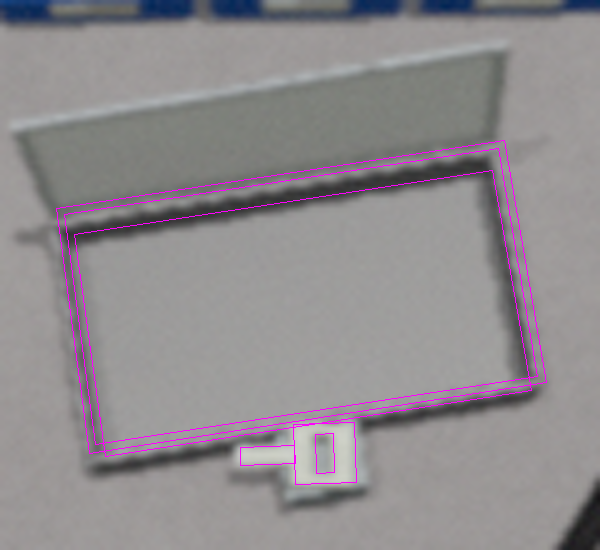

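View pics/o3.png

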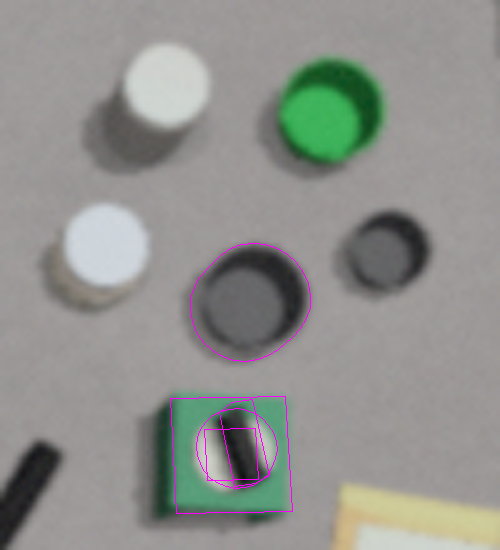

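View pics/o4.png

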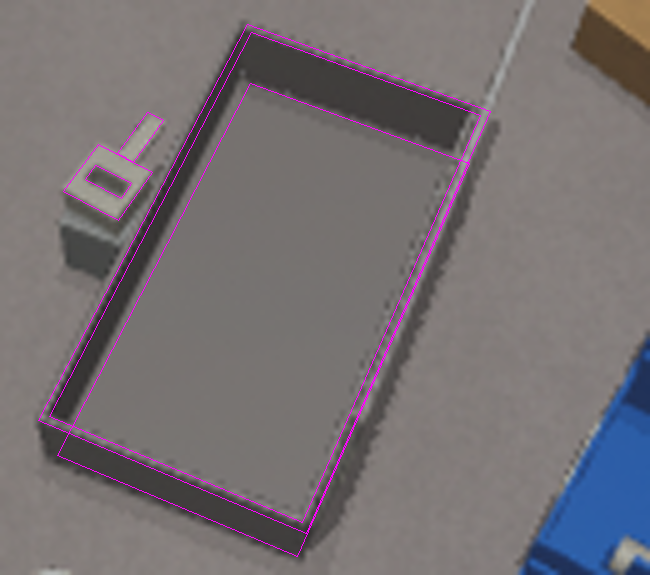

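View pics/o5.png

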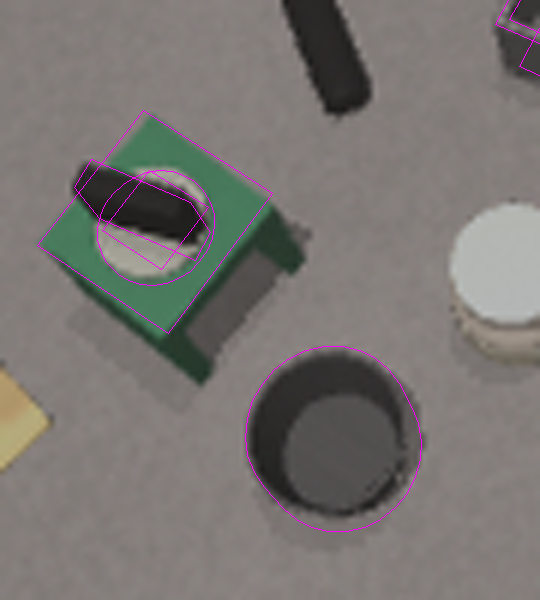

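```bash
cat > m3.py <<'E'
from fit import *
im={n:cv2.imread(f"pics/{n}0_raw.png") for n in("top","scene")}
key0=(.458,-.326)
for n in im:
    u,v=proj(n,[[*key0,.12]])[0].astype(int); print(n,u,v)
    print(im[n].max(2)[v-8:v+9:2,u-9:u+10])
for th in(60,75,90):
    g={n:(im[n].max(2)<th).astype(float) for n in im}
    for sub in(["top"],["scene"],["top","scene"]):
        b=min((fit('grip',{n:g[n] for n in sub},(*key0,w),z=.015,pad=2) for w in(-.2,.2,.5)),key=lambda r:r[1])
        print(th,sub,b)
    g={n:(im[n].max(2)<th+35).astype(float) for n in im}
E
python3 m3.py
```

```text
top 348 213
[[157 155 155 158 158 155 153 147 150 148 152 156 157 157 158 158 157 157
  157]
 [159 156 157 151 142 123  92  71  70  94 132 152 156 160 160 158 161 159
  157]
 [157 157 152 119  68  29  36  49  56  69 122 162 172 166 160 158 159 159
  158]
 [162 176 171 142 101  50  28  42  49  58  80 142 183 190 177 164 158 157
  158]
 [181 196 187 160 124  81  35  31  46  57  61 110 170 196 197 178 162 158
  157]
 [184 201 202 186 159 119  64  32  33  50  53  67 122 177 197 183 166 158
  157]
 [182 201 207 201 180 147 106  58  30  36  51  55  80 140 176 177 163 157
  155]
 [160 182 201 201 186 160 132  93  41  25  44  57  54  72 120 145 156 157
  156]
 [156 160 169 187 195 182 159 125  81  43  48  66  93 124 145 155 159 158
  157]]
scene 162 252
[[134 131 128 129 130 131 130 124 121 122 121 121 122 121 120 119 119 119
  120]
 [130 131 134 133 128 121 120 121 121 121 121 121 121 121 121 120 120 119
  120]
 [ 69  45  49  55  62  67  81 100 121 139 158 158 156 156 158 159 147 126
  119]
 [ 44  43  44  44  43  44  43  44  43  46  64  63  77  89 136 135 162 161
  155]
 [ 37  38  40  43  4
[... 541 characters left out ...]
p.float64(24.851011149557863))
60 ['top', 'scene'] (array([ 0.4578589 , -0.32639123,  0.23454834]), np.float64(82.54797385620915))
75 ['top'] (array([ 0.45691274, -0.32415294,  0.46614846]), np.float64(38.06994232987313))
75 ['scene'] (array([ 0.45773272, -0.32625869,  0.23587642]), np.float64(15.569980776624375))
75 ['top', 'scene'] (array([ 0.45765782, -0.32602392,  0.24957595]), np.float64(57.8077816224529))
90 ['top'] (array([ 0.45606814, -0.32404366,  0.41899436]), np.float64(28.430649750096116))
90 ['scene'] (array([ 0.45764312, -0.32571344,  0.26927856]), np.float64(9.817993079584774))
90 ['top', 'scene'] (array([ 0.45731859, -0.32540815,  0.28061744]), np.float64(40.622206843521724))
```

```bash
cat > m4.py <<'E'
from fit import *
im={n:cv2.imread(f"pics/{n}0_raw.png") for n in("top","scene")}
for th in(100,112):
    g={n:(im[n].max(2)<th).astype(float) for n in im}
    for sub in(["top"],["scene"],["top","scene"]):
        b=min((fit('grip',{n:g[n] for n in sub},(.457,-.3255,w),z=.015,pad=2) for w in(.2,.5)),key=lambda r:r[1])
        print(th,sub,b)
key=b[0]
M['pr']=[cylz(.037,.048,.0481)]
M['stand']=[np.array([[x,y,.085] for x in(-.038,.038) for y in(-.038,.038)])]
M['case']=[np.array([[x,y,.065] for x in(-.085,.085) for y in(-.155,.155)]),np.array([[x,y,.065] for x in(-.08,.08) for y in(-.15,.15)]),np.array([[x,y,.005] for x in(-.08,.08) for y in(-.15,.15)])]
M['lt']=[np.array([[x,y,.082] for x in(-.02,.02) for y in(-.02,.02)]),np.array([[x,y,.082] for x in(-.013,.013) for y in(-.006,.006)]),np.array([[x,y,.082] for x in(-.006,.006) for y in(.02,.056)])]
its=[(M['case'],(.5885,.0095,.150),0),(M['lt'],(.4795,-.0065,.045),0),(M['key'],key,.015),(M['pr'],(.5675,-.3535,0),0),(M['stand'],(.4567,-.3245,0),0)]
overlay(im['top'],'top',its,"pics/o12.png",(185,150,305,230))
overlay(im['top'],'top',its,"pics/o13.png",(320,165,380,235))
overlay(im['scene'],'scene',its,"pics/o14.png",(215,140,345,255))
overlay(im['scene'],'scene',its,"pics/o15.png",(140,220,230,320))
E
python3 m4.py
```

```text
100 ['top'] (array([ 0.45649711, -0.32319951,  0.34017618]), np.float64(25.758954248366013))
100 ['scene'] (array([ 0.45752137, -0.32566008,  0.28054632]), np.float64(10.500069204152249))
100 ['top', 'scene'] (array([ 0.45733652, -0.3253678 ,  0.28454926]), np.float64(37.54099192618224))
112 ['top'] (array([ 0.45735265, -0.32311082,  0.28293303]), np.float64(13.786512879661668))
112 ['scene'] (array([ 0.45791758, -0.32537306,  0.27681561]), np.float64(13.00942714340638))
112 ['top', 'scene'] (array([ 0.45783691, -0.32487876,  0.29269236]), np.float64(32.0236831987697))
```

View pics/o12.png

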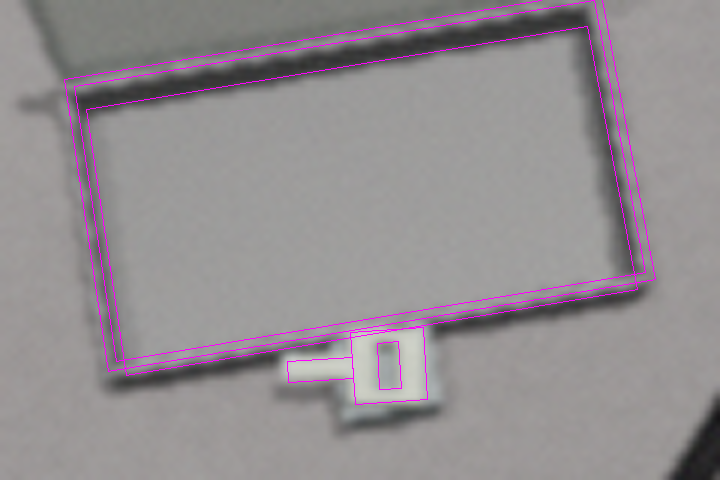

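View pics/o13.png

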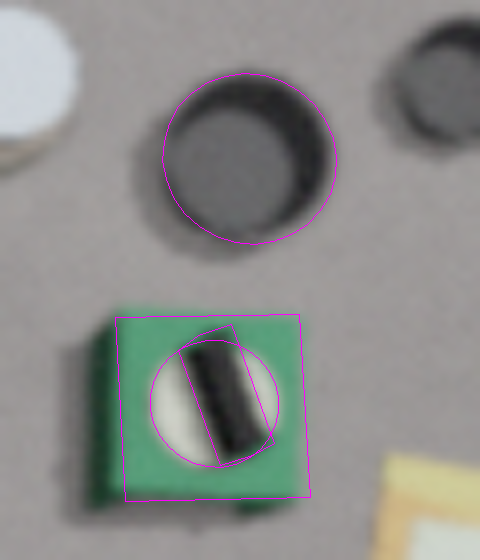

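View pics/o14.png

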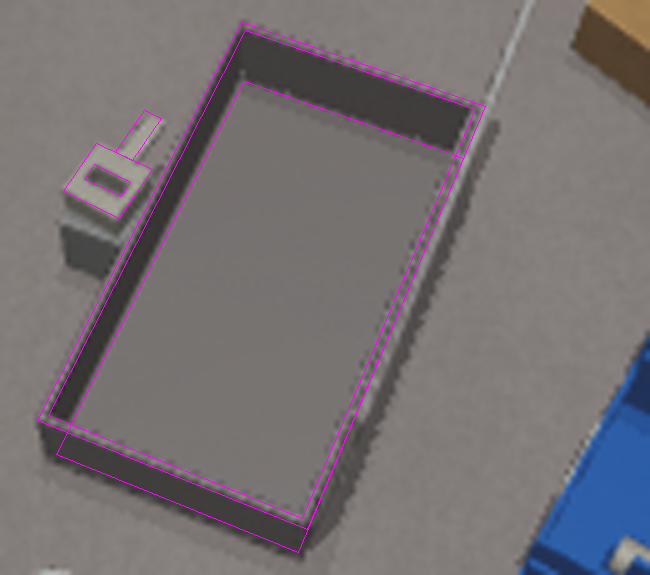

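View pics/o15.png

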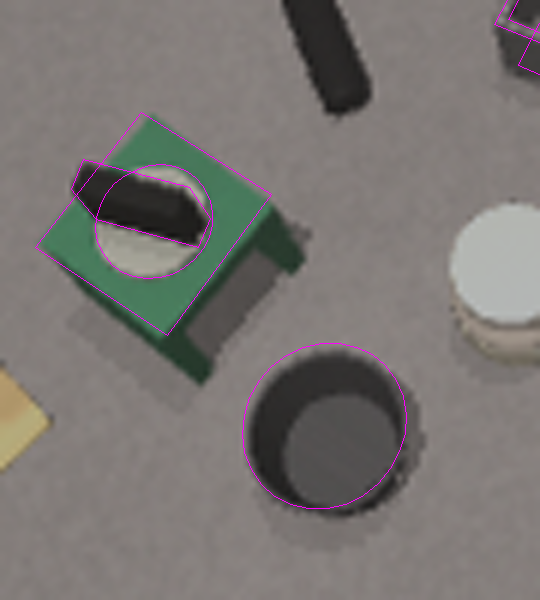

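```bash
cat > r.py <<'E'
import json,os
from fit import *
from scipy.spatial.transform import Rotation as Ro
CASE=np.array([.588,.0095,.146]); LATCH=np.array([.4795,-.0065,.045]); KEY=np.array([.4577,-.3250,.285]); POT=np.array([.569,-.3535]); STAND=np.array([.4567,-.3245])
GP=.051
def quat(a):
    c,s=np.cos(a),np.sin(a); Rm=np.array([[c,0,-s],[s,0,c],[0,-1,0]]); q=Ro.from_matrix(Rm).as_quat(); return np.array([q[3],*q[:3]])
def case2w(x,y): 
    c,s=np.cos(CASE[2]),np.sin(CASE[2]); return np.array([CASE[0]+c*x-s*y,CASE[1]+s*x+c*y])
def jaw():
    w,x,y,z=ctrl.read_state()["eef_rot"]; v=Ro.from_quat([x,y,z,w]).apply([1,0,0]); return np.arctan2(v[1],v[0])
def near(a):
    """choose a or a+pi nearest to present jaw direction modulo joint limits"""
    return a
def st(tag=""):
    s=ctrl.read_state(); print(tag,"t%.1f"%s["time_s"],"p",np.round(s["eef_pos"],4),"F",np.round(s["contact_force"],1),"M",np.round(s["moment"],2),"w%.4f"%s["width"],"a%.3f"%jaw()); return s
def look(tag):
    im={}
    for n in("top","scene"):
        im[n]=vision.snapshot(n); cv2.imwrite(f"pics/{tag}_{n}.png",im[n])
    return im
E
python3 - <<'E'
from r import *
print("jaw",jaw())
# lid edge angle
H=case2w(.085,0); yaw=CASE[2]
e=[((260+.5)/5-.5+185,(87+.5)/5-.5+120)]
for th in (1.4,1.5,1.57,1.65,1.7,1.75,1.8):
    P=[case2w(.085-.17*np.cos(th),y) for y in(.155,-.155)]; P=[[*p,.065+.17*np.sin(th)] for p in P]
    q=proj("top",P); print(th,np.round((q-[185,120]+.5)*5-.5), np.round(proj("scene",P)*1.5625))
def test(name,xy,z,a):
    for k in(0,np.pi,-np.pi):
        q=ctrl.solve_ik([*xy,z],quat(a+k)); print(name,round(a+k,2),z,None if q is None else np.round(q,2)); 
V=dict(coupling=(.5754,.4069,-.333),valve=(.4585,.4202,-.094),tee=(.4492+.022*np.sin(.109),.2834+.022,-.109))
for n,(x,y,w) in V.items():
    a=w+(0 if n=='tee' else np.pi/2)
    test(n,(x,y),.072,a)
for n,l in(("c+",(0,.088)),("c0",(-.02,0)),("c-",(0,-.088))): test(n,case2w(*l),.08,CASE[2]+np.pi/2)
test("key",KEY[:2],.167,KEY[2]+np.pi/2)
for d in(0,-.8,-1.45): test("latch",LATCH[:2],.23,LATCH[2]+np.pi/2+d)
E
```

```text
jaw 1.1090486873222667
1.4 [[ 27. 196.]
 [527. 115.]] [[484. 195.]
 [418. 340.]]
1.5 [[ 22. 169.]
 [522.  88.]] [[493. 197.]
 [428. 343.]]
1.57 [[ 20. 150.]
 [519.  70.]] [[500. 199.]
 [436. 346.]]
1.65 [[ 17. 129.]
 [515.  49.]] [[507. 202.]
 [444. 349.]]
1.7 [[ 15. 116.]
 [512.  37.]] [[511. 203.]
 [449. 351.]]
1.75 [[ 13. 104.]
 [510.  24.]] [[516. 205.]
 [454. 354.]]
1.8 [[ 12.  92.]
 [507.  13.]] [[520. 207.]
 [459. 356.]]
coupling 1.24 0.072 [-0.7   0.6   0.06  1.51 -0.04  1.03  0.61]
coupling 4.38 0.072 [-0.98  0.64  0.46  1.53 -0.31  1.05 -2.35]
coupling -1.9 0.072 [-0.98  0.64  0.46  1.53 -0.31  1.05 -2.35]
valve 1.48 0.072 [-0.78  0.45 -0.01  1.74  0.01  0.95  0.69]
valve 4.62 0.072 [-1.09  0.47  0.38  1.75 -0.21  0.95 -2.29]
valve -1.66 0.072 [-1.09  0.47  0.38  1.75 -0.21  0.95 -2.29]
tee -0.11 0.072 [-0.85  0.32  0.24  1.94 -0.1   0.89 -0.68]
tee 3.03 0.072 [-0.54  0.32 -0.12  1.93  0.05  0.89  2.35]
tee -3.25 0.072 [-0.54  0.32 -0.12  1.93  0.05  0.89  2.35]
c+ 1.72 0.08 [-0.43  0.38  0.25  1.84 -0.12  0.93  1.6 ]
c+ 4.86 0.08 [-0.61  0.4   0.48  1.85 -0.23  0.94 -1.46]
[... 344 characters left out ...]

c- -1.42 0.08 [-0.42  0.48  0.63  1.8  -0.33  0.97 -1.09]
key 1.86 0.167 [ 1.12  0.29 -0.63  1.81  0.19  1.11  2.28]
key 5.0 0.167 [-0.41  0.46  1.21  1.86 -0.47  1.16 -0.32]
key -1.29 0.167 [-0.41  0.46  1.21  1.86 -0.47  1.16 -0.32]
latch 1.62 0.23 [-0.53 -0.01  0.49  1.96  0.01  1.2   1.57]
latch 4.76 0.23 [-0.61 -0.02  0.57  1.96  0.01  1.2  -1.57]
latch -1.53 0.23 [-0.61 -0.02  0.57  1.96  0.01  1.2  -1.57]
latch 0.82 0.23 [-0.54 -0.01  0.5   1.96  0.01  1.2   0.77]
latch 3.96 0.23 [-0.16 -0.    0.12  1.95  0.    1.2  -2.37]
latch -2.33 0.23 [-0.16 -0.    0.12  1.95  0.    1.2  -2.37]
latch 0.17 0.23 [-0.55 -0.02  0.51  1.96  0.01  1.2   0.12]
latch 3.31 0.23 None
latch -2.98 0.23 None
```

```bash
cat > pick.py <<'E'
from r import *
def pick(xy,a,gz=.024,hz=.20):
    q=quat(a)
    ctrl.reach([*xy,gz+GP+.10],q); ctrl.movel([*xy,gz+GP+.0],v=.10); st("down")
    ctrl.grab(); s=st("grab"); ctrl.movel([*xy,gz+GP+.16],v=.12); st("lift")
def place(xy,a,gz):
    q=quat(a)
    ctrl.reach([*xy,gz+GP+.13],q); st("above")
    ctrl.movel([*xy,gz+GP+.02],v=.10); ctrl.movel([*xy,gz+GP+.001],v=.02); st("placed")
    ctrl.ungrasp(); st("open"); ctrl.movel([*xy,gz+GP+.15],v=.12); st("up")
E
python3 - <<'E'
from pick import *
c=(.5754,.4069,-.3334)
pick(c[:2],c[2]+np.pi/2)
look("p1")
E
```

```text
down t2.6 p [0.576  0.4073 0.076 ] F [0.1 0.5 0.6] M [ 0.02  0.01 -0.04] w0.0870 a1.237
grab t3.5 p [0.5754 0.4069 0.075 ] F [ 0.5 -0.5 -0.1] M [ 0.07  0.03 -0.02] w0.0348 a1.237
lift t5.0 p [0.575  0.4066 0.2337] F [-0.1 -0.4 -3.3] M [ 0.01 -0.06 -0.06] w0.0355 a1.237
```

```bash
python3 - <<'E'
import cv2,numpy as np
a=cv2.imread("pics/p1_top.png");b=cv2.imread("pics/p1_scene.png")
cv2.imwrite("pics/p1.png",cv2.resize(np.hstack([a[60:300,60:330],b[30:270,180:450]]),(800,356)))
E
```

View pics/p1.png

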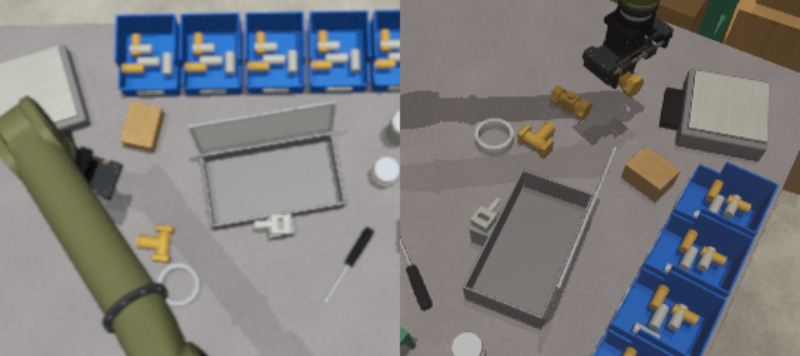

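```bash
python3 - <<'E'
from pick import *
a=CASE[2]+np.pi/2
ctrl.reach([.49,.25,.23],quat(1.55))
place(case2w(-.003,.088),a,.029)
im=look("p2")
w=(180,120,310,235); overlay(im['top'],'top',[],"pics/p2t.png",w); overlay(im['scene'],'scene',[],"pics/p2s.png",(200,60,350,260))
E
```

```text
above t6.5 p [0.5728 0.0973 0.2096] F [-0.5  0.3 -2. ] M [ 0.13  0.05 -0.02] w0.0351 a1.717
placed t8.9 p [0.5724 0.0961 0.0812] F [ 0.6 -0.2 -2.2] M [0.05 0.03 0.05] w0.0353 a1.717
open t10.0 p [0.5722 0.0961 0.081 ] F [-0.3  0.1  0.6] M [ 0.01 -0.01 -0.01] w0.0868 a1.717
up t11.4 p [0.5717 0.096  0.229 ] F [-0.2  0.   0.1] M [ 0.08  0.03 -0.01] w0.0870 a1.717
```

View pics/p2t.png

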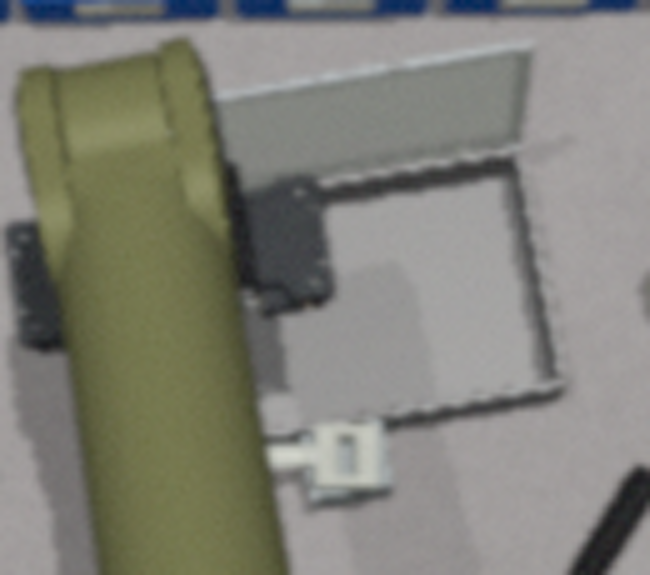

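View pics/p2s.png

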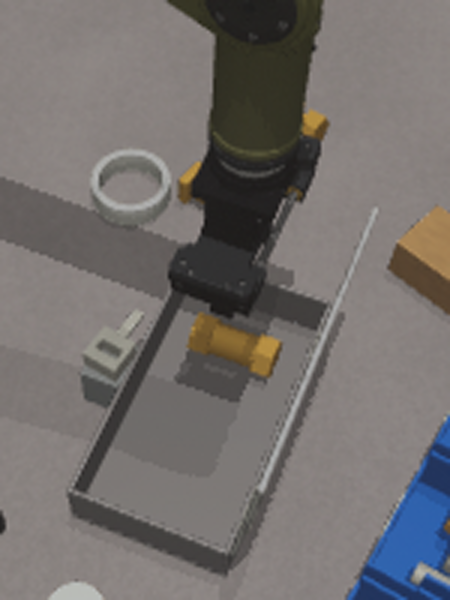

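```bash
python3 - <<'E'
from r import *
im={n:cv2.imread(f"pics/p2_{n}.png") for n in("top","scene")}
g={n:gold(im[n]) for n in im}
p=case2w(-.003,.088)
print(fit('coupling',{'scene':g['scene']},(*p,CASE[2]),z=.005,pad=6), p)
for k,v in dict(valve=(.4585,.4202,-.094),tee=(.4492,.2834,-.109)).items():
    print(k,fit(k,{'top':g['top']},v,pad=8))
E
```

```text
(array([0.572573  , 0.09558729, 0.13828205]), np.float64(8.711649365628604)) [0.57222951 0.09612732]
valve (array([ 0.45852421,  0.42124073, -0.09034872]), np.float64(40.62266820453672))
tee (array([ 0.44903633,  0.28413908, -0.13022376]), np.float64(32.45479430988082))
```

```bash
python3 - <<'E'
from pick import *
ctrl.reach([.47,.25,.25],quat(1.55))
v=(.4585,.4207,-.092)
pick(v[:2],v[2]+np.pi/2,gz=.024)
im=look("p3")
g=gold(im['scene']); print(fit('tee',{'scene':g},(.4492,.2834,-.109),pad=6))
E
```

```text
down t14.2 p [0.459  0.4211 0.0758] F [-0.4 -0.2 -0.4] M [-0.03  0.03  0.06] w0.0872 a1.479
grab t15.1 p [0.4585 0.4206 0.075 ] F [-0.8  0.1  0.2] M [-0.03  0.01  0.03] w0.0359 a1.479
lift t16.5 p [0.4581 0.4204 0.2339] F [-0.1  0.7 -3.9] M [ 0.05 -0.01 -0.01] w0.0360 a1.479
(array([ 0.44901934,  0.2830082 , -0.10639199]), np.float64(40.559846212995005))
```

```bash
python3 - <<'E'
from pick import *
ctrl.reach([.47,.25,.24],quat(1.6)); ctrl.reach([.50,.0,.24],quat(1.72))
place(case2w(-.003,-.088),CASE[2]+np.pi/2,.029)
ctrl.reach([.50,.0,.24],quat(1.72))
im=look("p4"); g={n:gold(im[n]) for n in im}
print(fit('tee',{'top':g['top']},(.4492,.2834,-.109),pad=6))
print(fit('tee',{'scene':g['scene']},(.4492,.2834,-.109),pad=6))
cv2.imwrite("pics/p4.png",cv2.resize(np.hstack([im['top'][90:290,100:330],im['scene'][60:260,180:410]]),(800,348)))
E
```

```text
above t18.9 p [ 0.5983 -0.0762  0.2089] F [-0.2  1.2 -3.4] M [0.09 0.04 0.01] w0.0357 a1.719
placed t21.3 p [ 0.598  -0.078   0.0811] F [ 0.2  0.4 -3.4] M [0.06 0.04 0.04] w0.0360 a1.717
open t22.3 p [ 0.5978 -0.078   0.081 ] F [-0.   0.4  0.3] M [ 0.06 -0.02 -0.05] w0.0866 a1.717
up t23.7 p [ 0.5974 -0.0779  0.229 ] F [ 0.2 -0.1  0.1] M [ 0.04 -0.    0.01] w0.0873 a1.717
(array([ 0.4491226 ,  0.28413232, -0.13356401]), np.float64(32.91690888119954))
(array([ 0.44898936,  0.28298263, -0.10661659]), np.float64(113.92402921953095))
```

View pics/p4.png

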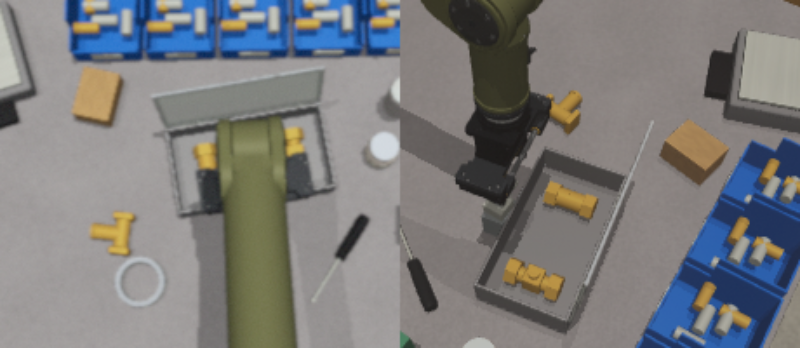

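```bash
python3 - <<'E'
from pick import *
ctrl.reach([.47,.25,.25],quat(.8))
w=-.115; xy=(.449-.022*np.sin(w),.2835+.022*np.cos(w))
pick(xy,w,gz=.023)
ctrl.reach([.47,.12,.24],quat(1.2)); 
place(case2w(-.026,0),CASE[2]+np.pi/2,.028)
ctrl.ungrasp(); ctrl.reach([.45,.30,.30],quat(1.3)); st()
im=look("p5")
cv2.imwrite("pics/p5.png",cv2.resize(np.hstack([im['top'][90:290,100:330],im['scene'][60:260,180:410]]),(800,348)))
E
```

```text
down t27.8 p [0.452  0.3057 0.0747] F [ 0.2  0.7 -0.1] M [-0.08  0.06  0.03] w0.0870 a-0.115
grab t28.8 p [0.4515 0.3054 0.074 ] F [ 0.1 -0.3  0.2] M [-0.08  0.08 -0.04] w0.0291 a-0.115
lift t30.2 p [0.4511 0.3051 0.233 ] F [-0.2  0.1 -2.4] M [-0.03  0.07  0.05] w0.0291 a-0.115
above t32.5 p [0.562  0.0072 0.2088] F [ 0.5  1.1 -2.5] M [0.13 0.11 0.02] w0.0293 a1.717
placed t34.9 p [0.5624 0.0057 0.0802] F [-0.2  0.1 -3.1] M [0.02 0.1  0.01] w0.0294 a1.717
open t36.0 p [0.5623 0.0057 0.08  ] F [0.7 0.9 0.1] M [0.12 0.02 0.02] w0.0873 a1.717
up t37.4 p [0.5618 0.0057 0.2281] F [ 0.1  0.5 -1. ] M [ 0.03  0.05 -0.01] w0.0871 a1.717
 t38.9 p [0.4508 0.2987 0.2997] F [ 1.2  0.1 -0.7] M [ 0.04 -0.02  0.04] w0.0876 a1.298
```

View pics/p5.png

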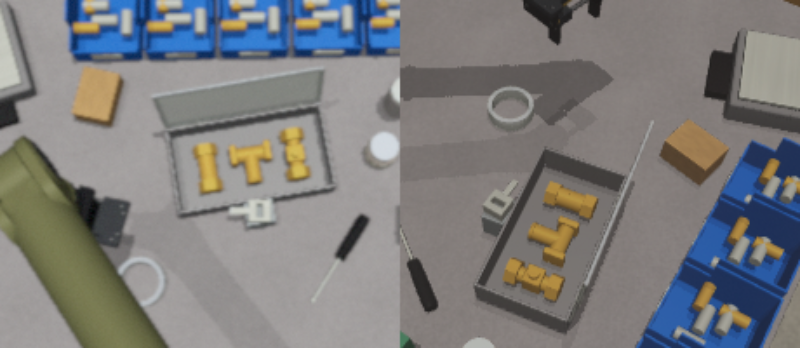

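```bash
cat > lid.py <<'E'
from r import *
TT=ctrl.tcp_to_tips; A=CASE[2]+np.pi/2
def cp(x,z,y=0): return [*case2w(x,y),z+TT]
def tip(th,r=.14,t=.006): 
    return cp(.085-r*np.cos(th)+t*np.sin(th)+.0095, .065+r*np.sin(th)+t*np.cos(th))
E
python3 - <<'E'
from lid import *
ctrl.grab()
ctrl.reach(cp(-.08,.30),quat(A)); ctrl.movel(cp(.145,.30),v=.15); st("behind")
ctrl.movel(cp(.145,.21),v=.1); st("low")
look("l1")
for th in (1.57,1.4): ctrl.movel(tip(th),v=.06); st(f"th{th}")
im=look("l2")
cv2.imwrite("pics/l2.png",cv2.resize(np.hstack([im['top'][90:290,100:330],im['scene'][60:260,180:410]]),(800,348)))
E
```

```text
behind t43.3 p [0.7312 0.0305 0.37  ] F [-0.4  0.1  0.2] M [ 0.09 -0.   -0.02] w0.0002 a1.717
low t44.4 p [0.7318 0.0305 0.2807] F [-0.  -0.1  0.2] M [ 0.08 -0.01 -0.03] w0.0003 a1.717
th1.57 t45.4 p [0.6872 0.0241 0.2745] F [0.4 0.7 0.2] M [ 0.04 -0.18  0.03] w0.0008 a1.717
th1.4 t45.9 p [0.663  0.0206 0.2732] F [ 0.8  0.  -0.4] M [0.05 0.02 0.03] w0.0005 a1.717
```

View pics/l2.png

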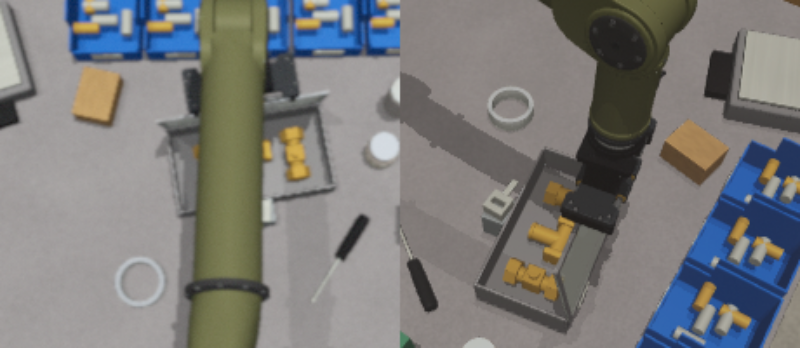

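```bash
python3 - <<'E'
from lid import *
for th in (1.2,1.0,.8,.6,.4,.25,.12,.05): 
    ctrl.movel(tip(th),v=.06 if th>.3 else .03); st(f"th{th}")
for dz in(0,-.001,-.002,-.003,-.004,-.005,-.006,-.007,-.008,-.010):
    p=tip(0); p[2]+=dz; ctrl.movel(p,v=.01); s=st(f"dz{dz}")
    if s["contact_force"][2]>8: break
im=look("l3")
E
```

```text
th1.2 t46.6 p [0.6363 0.0166 0.2672] F [ 0.6 -0.2  0.1] M [0.04 0.02 0.05] w0.0005 a1.717
th1.0 t47.3 p [0.6111 0.013  0.2554] F [ 0.4 -0.1  0.1] M [ 0.06 -0.01 -0.02] w0.0005 a1.717
th0.8 t47.9 p [0.5887 0.0097 0.2389] F [-0.1 -0.4 -0.4] M [0.05 0.08 0.04] w0.0005 a1.717
th0.6 t48.5 p [0.5699 0.0069 0.2182] F [-0.5 -0.3 -0.4] M [ 0.06 -0.03  0.02] w0.0003 a1.717
th0.4 t49.1 p [0.5557 0.0048 0.1943] F [-0.8 -0.1 -0.6] M [0.06 0.02 0.02] w0.0003 a1.717
th0.25 t50.0 p [0.5485 0.0037 0.1749] F [1.  0.  0.5] M [ 0.02 -0.02 -0.01] w0.0005 a1.717
th0.12 t50.7 p [0.5444 0.0031 0.1571] F [0.8 0.4 0.4] M [0.04 0.03 0.01] w0.0004 a1.717
th0.05 t51.2 p [0.5431 0.003  0.1473] F [-1.  -0.1  0.7] M [0.04 0.03 0.01] w0.0005 a1.717
dz0 t52.0 p [0.543  0.0029 0.1411] F [-2.5 -0.2  5.4] M [ 0.03  0.48 -0.01] w0.0001 a1.717
dz-0.001 t52.3 p [0.5431 0.0029 0.141 ] F [-4.7  0.1 12.4] M [-0.    1.02 -0.01] w0.0007 a1.717
```

```bash
python3 - <<'E'
from lid import *
p=tip(0); p[2]+=.10; ctrl.movel(p,v=.1); ctrl.ungrasp(); ctrl.reach([.42,-.2,.32],quat(1.7)); st()
im=look("l4")
M['lt']=[np.array([[x,y,.082] for x in(-.02,.02) for y in(-.02,.02)]),np.array([[x,y,.082] for x in(-.013,.013) for y in(-.006,.006)]),np.array([[x,y,.082] for x in(-.006,.006) for y in(.02,.056)])]
M['lid']=[np.array([[x,y,.071] for x in(-.085,.085) for y in(-.155,.155)])]
overlay(im['top'],'top',[(M['lt'],LATCH,0)],"pics/l4t.png",(185,150,305,230))
overlay(im['scene'],'scene',[(M['lt'],LATCH,0),(M['lid'],CASE,0)],"pics/l4s.png",(215,140,345,255))
E
```

```text
t56.0 p [ 0.4208 -0.1983  0.3195] F [-0.4 -0.1  0. ] M [ 0.04 -0.04  0.03] w0.0871 a1.702
```

View pics/l4t.png

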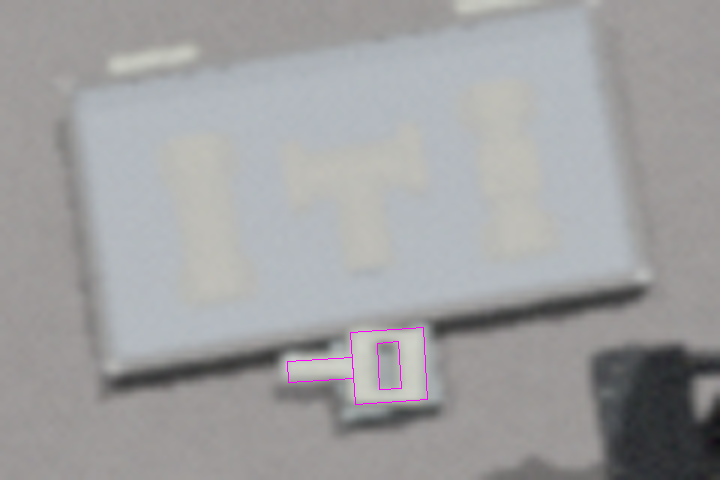

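View pics/l4s.png

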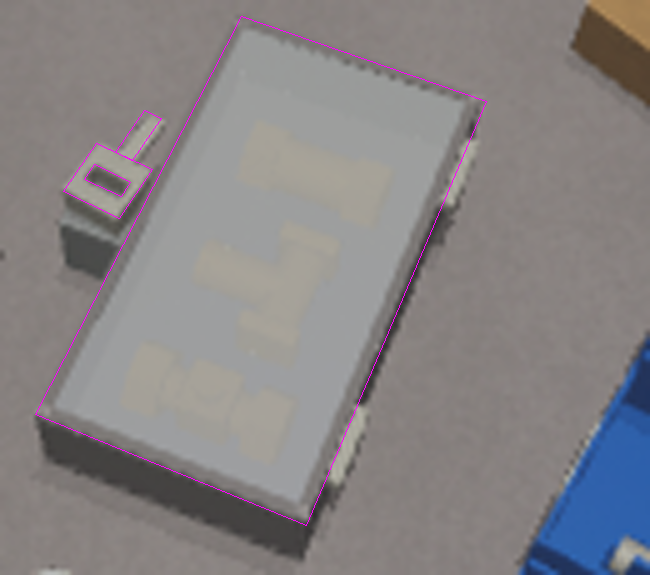

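```bash
python3 - <<'E'
from r import *
im={n:cv2.imread(f"pics/l4_{n}.png") for n in("top","scene")}
sq=np.array([[x,y,0] for x in(-.02,.02) for y in(-.02,.02)]); bar=np.array([[x,y,0] for x in(-.006,.006) for y in(.0,.056)])
M['lt2']=[sq,bar]
# fill slot: threshold, relative to peak
for n in im:
    u,v=proj(n,[[*LATCH[:2],.082]])[0].astype(int); g=cv2.cvtColor(im[n],cv2.COLOR_BGR2GRAY); print(n,g[v-8:v+10:2,u-16:u+10])
for th in(140,150,160,170):
    mk={}
    for n in im:
        g=cv2.cvtColor(im[n],cv2.COLOR_BGR2GRAY); t=th if n=='scene' else th+45-30
        mk[n]=cv2.morphologyEx((g>(th if n=='scene' else th+25)).astype(np.uint8),cv2.MORPH_CLOSE,np.ones((7,7))).astype(float)
    for sub in(['top'],['scene'],['top','scene']):
        print(th,sub,fit('lt2',{n:mk[n] for n in sub},LATCH,z=.082,pad=2))
E
```

```text
top [[184 186 185 185 184 183 183 183 183 181 181 177 176 174 171 167 167 165
  164 162 158 154 154 150 150 141]
 [179 174 174 170 167 165 164 162 160 159 166 171 175 172 168 162 157 151
  145 142 155 166 165 131  83  63]
 [148 148 141 130 122 114 110 119 125 142 181 201 204 199 191 182 181 187
  196 202 204 202 184 149 118 112]
 [121 119 114 108 113 114 127 161 174 173 190 203 206 196 171 145 136 148
  181 200 205 200 187 170 157 146]
 [198 200 200 200 200 201 200 202 205 204 203 204 203 196 180 170 166 164
  182 198 204 200 185 170 154 140]
 [187 187 187 186 185 184 182 182 185 188 195 201 201 195 181 168 164 164
  180 197 202 199 184 172 157 148]
 [124 123 125 123 119 112 109 118 142 156 185 201 202 198 186 176 175 172
  184 199 202 200 185 172 169 157]
 [125 119 119 119 122 123 117 114 119 141 171 189 193 194 193 191 192 191
  192 193 194 189 176 166 162 151]
 [154 153 152 155 155 153 141 120 122 147 160 158 155 156 151 143 125  99
   84  80  83  84  87  85  91 118]]
scene [[130 132 132 133 131 131 133 133 130 130 133 133 131 132 131 130 130 130
  131 132 134 148 162 163 164 150]
[... 1315 characters left out ...]
5]), np.float64(104.76242983467897))
150 ['top', 'scene'] (array([ 0.48749546, -0.00452139, -0.02577444]), np.float64(221.26592848904266))
160 ['top'] (array([ 0.48259568, -0.00492469,  0.09230053]), np.float64(46.24865820838139))
160 ['scene'] (array([ 0.48035505, -0.00498388, -0.04806703]), np.float64(30.281107266435985))
160 ['top', 'scene'] (array([ 0.48048163, -0.0050574 ,  0.0214187 ]), np.float64(80.63658592848904))
170 ['top'] (array([ 0.48155077, -0.00504964, -0.01557504]), np.float64(41.18502114571319))
170 ['scene'] (array([ 0.51772222,  0.09572222, -2.01722222]), np.float64(1.0))
170 ['top', 'scene'] (array([ 0.48126249, -0.00507487, -0.0027813 ]), np.float64(216.83780084582853))
```

```bash
python3 - <<'E'
from r import *
im={n:cv2.imread(f"pics/{n}0_raw.png") for n in("top","scene")}
M['lt2']=[np.array([[x,y,0] for x in(-.02,.02) for y in(-.02,.02)]),np.array([[x,y,0] for x in(-.006,.006) for y in(.0,.056)])]
for d in(-8,0,8):
    mk={}
    for n in im:
        g=cv2.cvtColor(im[n],cv2.COLOR_BGR2GRAY); mk[n]=cv2.morphologyEx((g>(145+d if n=='scene' else 178+d)).astype(np.uint8),cv2.MORPH_CLOSE,np.ones((7,7))).astype(float)
    for sub in(['top'],['scene'],['top','scene']):
        print(d,sub,fit('lt2',{n:mk[n] for n in sub},LATCH,z=.082,pad=2))
# slot centroid
for n,th in(("top",None),("scene",None)):
    g=cv2.cvtColor(im[n],cv2.COLOR_BGR2GRAY).astype(float); q=proj(n,T(np.array([[x,y,.082] for x in(-.0175,.0175) for y in(-.013,.013)]),*LATCH))
    m=np.zeros(g.shape,np.uint8); cv2.fillConvexPoly(m,cv2.convexHull(np.round(q).astype(np.int32)),1)
    top=np.percentile(g[m>0],95); w=np.clip(top-8-g,0,None)*m; v,u=np.mgrid[:384,:512]; U=(w*u).sum()/w.sum();V=(w*v).sum()/w.sum()
    C=np.cov(np.vstack([u[m>0],v[m>0]]),aweights=w[m>0]); e,E=np.linalg.eigh(C); d=E[:,1]
    a=onplane(n,[[U,V],[U+d[0],V+d[1]]],.080); dd=(a[1]-a[0]); print(n,a[0],"dir",np.arctan2(dd[1],dd[0]))
E
```

```text
-8 ['top'] (array([ 0.48093746, -0.00566509,  0.01365966]), np.float64(12.176332179930796))
-8 ['scene'] (array([ 0.47903518, -0.0054321 , -0.05214279]), np.float64(14.443444828911957))
-8 ['top', 'scene'] (array([ 0.47944695, -0.00532604, -0.01640491]), np.float64(31.537577854671284))
0 ['top'] (array([ 0.47944956, -0.00527524, -0.01420537]), np.float64(3.9330565167243363))
0 ['scene'] (array([ 0.47885645, -0.00526636, -0.05690649]), np.float64(19.60490580545944))
0 ['top', 'scene'] (array([ 0.47937481, -0.00524666, -0.02099429]), np.float64(25.12163014225298))
8 ['top'] (array([ 0.4795372 , -0.00514791,  0.01406199]), np.float64(13.415855440215303))
8 ['scene'] (array([ 0.47988725, -0.00513106, -0.04760726]), np.float64(24.415440215301807))
8 ['top', 'scene'] (array([ 0.47946264, -0.00453759,  0.00660592]), np.float64(42.33230296039984))
top [ 0.48156406 -0.00515625  0.08      ] dir 3.1222733072709077
scene [ 0.47865797 -0.00612322  0.08      ] dir 3.1407728311512586
```

```bash
python3 - <<'E'
from r import *
A=KEY[2]+np.pi/2
ctrl.reach([*KEY[:2],.27],quat(A)); st()
ctrl.movel([*KEY[:2],.167],v=.08); st("down")
look("k0")
ctrl.grab(); st("grab")
ctrl.movel([*KEY[:2],.167+.01],v=.03); st("up1")
ctrl.movel([*KEY[:2],.167+.13],v=.1); st("up")
im=look("k1")
cv2.imwrite("pics/k1.png",cv2.resize(np.hstack([im['top'][110:260,280:430],im['scene'][170:320,90:240]]),(800,400),interpolation=cv2.INTER_CUBIC))
E
```

```text
t56.8 p [ 0.4583 -0.324   0.269 ] F [0.  0.2 0.5] M [ 0.1   0.   -0.05] w0.0871 a1.857
down t58.2 p [ 0.458  -0.3253  0.1676] F [ 0.  -0.3  0.4] M [ 0.05 -0.02  0.01] w0.0865 a1.856
grab t59.5 p [ 0.4577 -0.325   0.167 ] F [ 0.  -0.7  0. ] M [ 0.09  0.03 -0.06] w0.0137 a1.856
up1 t60.0 p [ 0.4578 -0.325   0.1772] F [-0.1 -0.1 -1.1] M [ 0.07 -0.01  0.02] w0.0138 a1.856
up t61.3 p [ 0.4574 -0.3247  0.2962] F [ 0.3  0.7 -1.3] M [0.08 0.02 0.04] w0.0138 a1.856
```

View pics/k1.png

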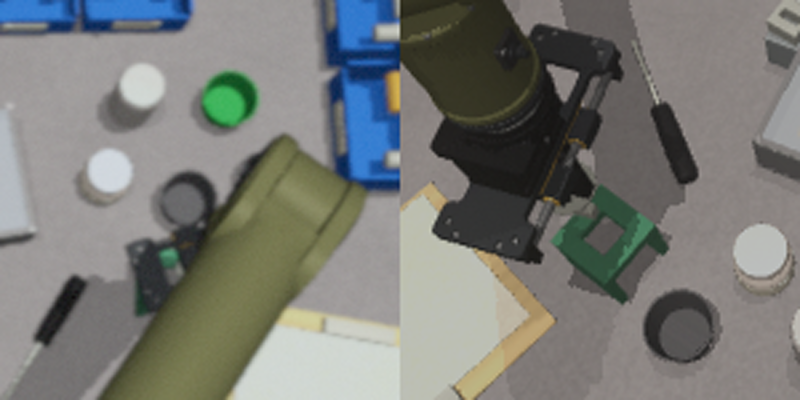

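```bash
python3 - <<'E'
from r import *
b=cv2.imread("pics/k1_scene.png"); crop(b,145,235,190,285,"pics/k1c.png")
print(onplane("scene",[[166.9,258.9]],.085))
A=KEY[2]+np.pi/2; K=.101+GP   # TCP above tip
ctrl.movel([*POT,.296],v=.12); ctrl.movel([*POT,.012+K],v=.08); s=st("dip"); look("k2"); ctrl.sleep(.5); 
ctrl.movel([*POT,.15+K],v=.12); st("out")
im=look("k3")
crop(cv2.imread("pics/k2_scene.png"),120,200,260,310,"pics/k2.png")
E
```

```text
[[ 0.46522121 -0.3278028   0.085     ]]
dip t64.3 p [ 0.5693 -0.3537  0.1646] F [ 0.5 -0.5 -1.7] M [ 0.06  0.02 -0.02] w0.0141 a1.856
out t66.2 p [ 0.5687 -0.3532  0.3009] F [ 0.9 -0.5 -2.5] M [ 0.04  0.06 -0.  ] w0.0135 a1.856
```

View pics/k2.png

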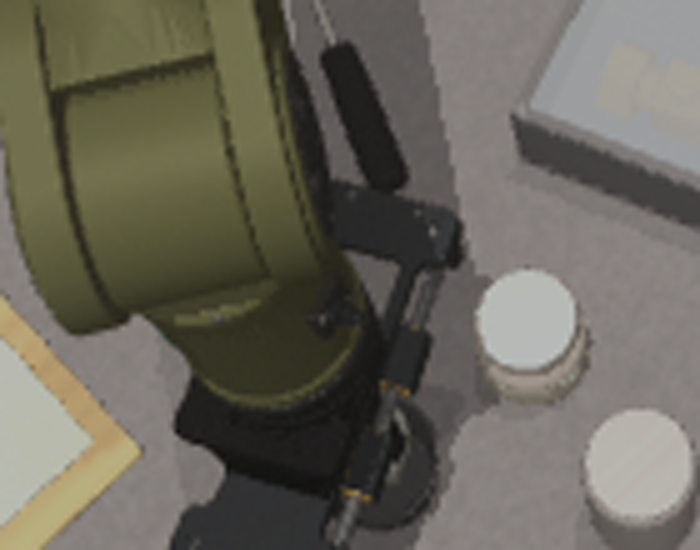

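View pics/k1c.png

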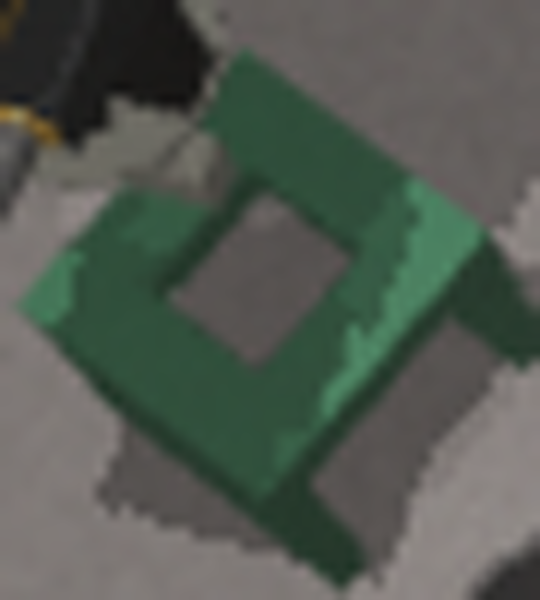

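```bash
cat > key.py <<'E'
from r import *
K=.101+GP; L=np.array([.480,-.0057])
def go(xy,zt,a,v=.03): ctrl.movel([*xy,zt+K],v=v,orientation=quat(a+np.pi/2))
def tipz(): return ctrl.read_state()["eef_pos"][2]-K
E
python3 - <<'E'
from key import *
ctrl.reach([*L,.14+K],quat(np.pi/2-.01)); st("above")
go(L,.10,-.01,v=.06); im=look("k4")
crop(im['scene'],205,160,285,220,"pics/k4s.png"); crop(im['top'],200,180,280,240,"pics/k4t.png")
for z in np.arange(.09,.0779,-.002):
    go(L,z,-.01,v=.02); s=st("z%.3f"%z)
    if s["contact_force"][2]>3: break
E
```

```text
above t67.7 p [ 0.4804 -0.0068  0.2923] F [ 0.5  0.3 -1.1] M [ 0.04  0.06 -0.05] w0.0139 a1.559
z0.090 t69.2 p [ 0.48   -0.0057  0.242 ] F [ 0.  -0.6 -1. ] M [0.03 0.06 0.03] w0.0138 a1.561
z0.088 t69.5 p [ 0.4799 -0.0057  0.2399] F [-0.7 -0.4 -1.6] M [ 0.05  0.1  -0.03] w0.0137 a1.561
z0.086 t69.7 p [ 0.4799 -0.0057  0.2379] F [-0.5  0.1 -1.2] M [-0.    0.07  0.01] w0.0138 a1.561
z0.084 t70.0 p [ 0.4799 -0.0057  0.2358] F [-0.3 -0.2 -1.6] M [ 0.08  0.04 -0.05] w0.0136 a1.561
z0.082 t70.2 p [ 0.4799 -0.0057  0.2339] F [-0.9 -0.1 -1.2] M [ 0.05  0.02 -0.  ] w0.0137 a1.561
z0.080 t70.5 p [ 0.4799 -0.0057  0.2318] F [ 0.3  0.1 -0.9] M [ 0.06  0.07 -0.01] w0.0139 a1.561
z0.078 t70.7 p [ 0.4799 -0.0057  0.2298] F [-0.1  0.3 -1.8] M [ 0.04  0.03 -0.04] w0.0137 a1.561
```

View pics/k4s.png

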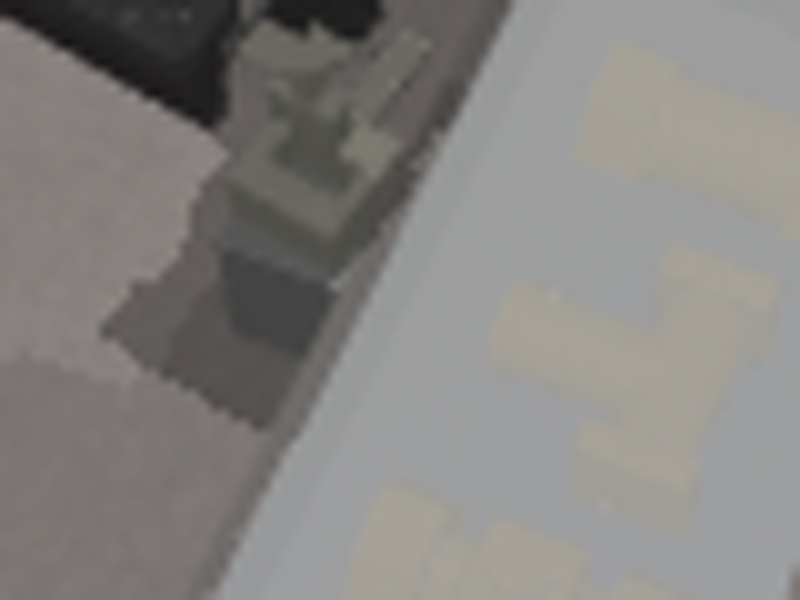

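```bash
python3 - <<'E'
from key import *
for z in np.arange(.077,.0594,-.001):
    go(L,z,-.01,v=.02); s=st("z%.3f"%z)
    if s["contact_force"][2]>5 or np.hypot(*s["contact_force"][:2])>8: break
E
```

```text
z0.077 t71.0 p [ 0.48   -0.0057  0.229 ] F [-0.6  0.5 -1.7] M [ 0.03 -0.03  0.  ] w0.0137 a1.561
z0.076 t71.2 p [ 0.4799 -0.0057  0.2279] F [ 0.7 -0.2 -1. ] M [ 0.01  0.01 -0.02] w0.0139 a1.561
z0.075 t71.5 p [ 0.4799 -0.0057  0.2269] F [ 0.3  0.3 -1.5] M [ 0.05 -0.02 -0.  ] w0.0136 a1.561
z0.074 t71.7 p [ 0.48   -0.0057  0.2259] F [-0.3  0.3 -1.7] M [-0.01 -0.04 -0.01] w0.0133 a1.561
z0.073 t72.0 p [ 0.48   -0.0057  0.2249] F [ 0.2  0.5 -0.8] M [0.06 0.08 0.01] w0.0136 a1.561
z0.072 t72.2 p [ 0.48   -0.0057  0.2239] F [ 0.3 -0.7 -1.9] M [ 0.03 -0.01  0.03] w0.0137 a1.561
z0.071 t72.5 p [ 0.48   -0.0057  0.2229] F [ 0.3 -0.3 -1.5] M [ 0.08 -0.02 -0.04] w0.0138 a1.561
z0.070 t72.7 p [ 0.48   -0.0057  0.2219] F [-0.2  0.3 -1.8] M [ 0.05  0.   -0.02] w0.0139 a1.561
z0.069 t73.0 p [ 0.4799 -0.0057  0.2209] F [-0.4  0.3 -1. ] M [-0.03 -0.01  0.02] w0.0140 a1.561
z0.068 t73.2 p [ 0.48   -0.0057  0.2199] F [ 0.1  0.5 -2.3] M [0.02 0.04 0.01] w0.0136 a1.561
z0.067 t73.5 p [ 0.4799 -0.0057  0.2189] F [ 0.4 -0.5 -2. ] M [ 0.03 -0.    0.  ] w0.0138 a1.561
z0.066 t73.7 p [ 0.48   -0.0057  0.2179] F [ 0.5 -1.1 -2.3] M [ 0.08 -0.01 -0.05] w0.0137 a1.561
z0.065 t74.0 p [ 0.48   -0.0057  0.2169] F [-0.1  0.6 -1.3] M [-0.    0.04 -0.01] w0.0136 a1.561
z0.064 t74.2 p [ 0.4799 -0.0057  0.2159] F [-0.5 -0.4 -2.4] M [ 0.02  0.01 -0.  ] w0.0142 a1.561
z0.063 t74.5 p [ 0.4799 -0.0057  0.2149] F [-0.5 -0.1 -1. ] M [0.06 0.   0.01] w0.0140 a1.561
z0.062 t74.7 p [ 0.48   -0.0057  0.2139] F [-0.6  0.1 -1.4] M [ 0.02  0.03 -0.  ] w0.0138 a1.561
z0.061 t75.0 p [ 0.4799 -0.0057  0.2129] F [ 0.8  0.7 -2.4] M [0.02 0.   0.03] w0.0139 a1.561
z0.060 t75.2 p [ 0.48   -0.0057  0.212 ] F [-0.7  0.5 -2.2] M [ 0.   -0.    0.02] w0.0135 a1.561
```

```bash
python3 - <<'E'
from key import *
for w in list(np.arange(-.1,-1.35,-.12))+list(np.arange(-1.38,-1.66,-.03)):
    go(L,.0605,w); s=st("w%.2f"%w)
    if abs(s["moment"][2])>.6 or np.hypot(*s["contact_force"][:2])>25: break
im=look("k5")
cv2.imwrite("pics/k5.png",cv2.resize(np.hstack([im['top'][140:260,180:310],im['scene'][130:250,190:320]]),(800,369),interpolation=cv2.INTER_CUBIC))
E
```

```text
w-0.10 t75.5 p [ 0.48   -0.0057  0.2125] F [-0.   1.5 -1.3] M [ 0.   -0.04  0.02] w0.0139 a1.473
w-0.22 t75.7 p [ 0.48   -0.0058  0.2125] F [ 0.3 -0.7 -1.4] M [-0.05 -0.01  0.02] w0.0138 a1.355
w-0.34 t76.0 p [ 0.48   -0.0058  0.2125] F [ 0.4 -1.1 -1.2] M [-0.1  -0.   -0.01] w0.0141 a1.236
w-0.46 t76.3 p [ 0.48   -0.0059  0.2125] F [-0.1 -1.1 -1.4] M [-0.2   0.05 -0.01] w0.0136 a1.116
w-0.58 t76.5 p [ 0.4799 -0.0059  0.2125] F [-0.9 -1.5 -1.8] M [-0.33  0.1  -0.02] w0.0138 a0.996
w-0.70 t76.8 p [ 0.4799 -0.0059  0.2125] F [-0.9 -2.1 -1.2] M [-0.49  0.21  0.02] w0.0138 a0.876
w-0.82 t77.1 p [ 0.4799 -0.006   0.2125] F [-1.2 -1.4 -1.3] M [-0.61  0.28 -0.01] w0.0137 a0.756
w-0.94 t77.3 p [ 0.4799 -0.006   0.2125] F [-0.5 -1.8 -0.4] M [-0.78  0.35  0.04] w0.0136 a0.636
w-1.06 t77.6 p [ 0.4798 -0.0059  0.2124] F [-1.9 -1.4  0.1] M [-0.8   0.44  0.09] w0.0138 a0.516
w-1.18 t77.9 p [ 0.4798 -0.0058  0.2124] F [-2.  -1.9 -0.7] M [-0.83  0.62 -0.  ] w0.0138 a0.396
w-1.30 t78.1 p [ 0.4797 -0.0058  0.2123] F [-1.7 -2.7  0.4] M [-0.89  0.8   0.05] w0.0141 a0.276
w-1.38 t78.4 p [ 0.4797 -0.0058  0.2123] F [-3.5 -3.   0.1] M [-0.88  0.89  0.04] w0.0142 a0.195
w-1.41 t78.6 p [ 0.4797 -0.0057  0.2123] F [-3.4 -2.2 -0.5] M [-0.89  1.06  0.1 ] w0.0137 a0.163
w-1.44 t78.9 p [ 0.4797 -0.0057  0.2123] F [-4.  -2.2 -1.1] M [-0.87  1.1   0.1 ] w0.0136 a0.132
w-1.47 t79.1 p [ 0.4798 -0.0057  0.2123] F [-3.7 -3.5 -2. ] M [-0.85  1.19  0.08] w0.0139 a0.102
w-1.50 t79.4 p [ 0.4798 -0.0057  0.2124] F [-4.8 -1.5 -1.6] M [-0.85  1.36  0.02] w0.0136 a0.072
w-1.53 t79.6 p [ 0.4798 -0.0057  0.2124] F [-4.5 -2.7 -1.5] M [-0.89  1.36  0.11] w0.0137 a0.042
w-1.56 t79.9 p [ 0.4798 -0.0057  0.2123] F [-4.  -1.8 -2.6] M [-0.89  1.35  0.15] w0.0139 a0.012
w-1.59 t80.1 p [ 0.4799 -0.0055  0.2124] F [-5.2 -2.9 -2.5] M [-0.78  1.21  0.44] w0.0138 a-0.017
w-1.62 t80.4 p [ 0.4799 -0.0056  0.2124] F [-4.  -1.9 -3.4] M [-0.76  1.19  0.64] w0.0143 a-0.047
```

View pics/k5.png

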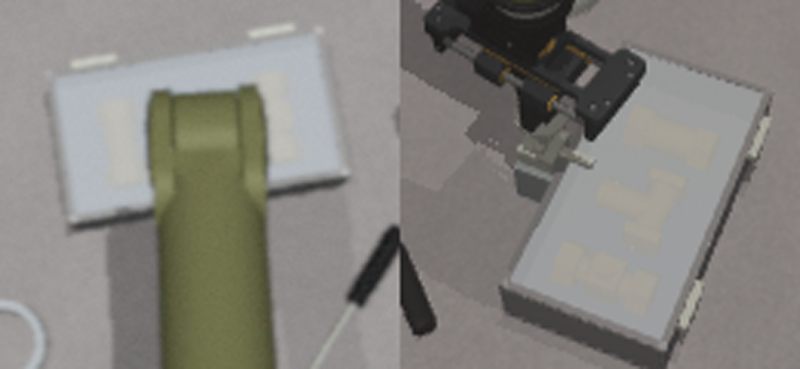

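```bash
python3 - <<'E'
from key import *
go(L,.0605,-1.55); st("back"); P=L+[-.0005,-.0003]
for z in(.065,.07,.08,.09,.13): go(P,z,-1.55,v=.04); st("z%.3f"%z)
ctrl.reach([.43,-.18,.15+K],quat(.6)); st("away")
im=look("k6")
cv2.imwrite("pics/k6.png",cv2.resize(np.hstack([im['top'][140:260,180:310],im['scene'][130:250,190:320]]),(800,369),interpolation=cv2.INTER_CUBIC))
cv2.imwrite("pics/k6b.png",cv2.resize(im['scene'],(800,600),interpolation=cv2.INTER_CUBIC))
E
```

```text
back t80.7 p [ 0.4798 -0.0058  0.2124] F [-3.5 -1.9 -1.1] M [-0.73  1.34  0.13] w0.0137 a0.019
z0.065 t81.0 p [ 0.4797 -0.0056  0.2175] F [-4.7 -1.6 -2.2] M [-0.41  1.32  0.02] w0.0134 a0.020
z0.070 t81.3 p [ 0.4797 -0.0058  0.2227] F [-4.9 -0.9  1.2] M [-0.24  1.41  0.05] w0.0138 a0.021
z0.080 t81.7 p [ 0.4815 -0.0058  0.2337] F [ 0.4 -0.5  3.6] M [-0.02 -0.22  0.01] w0.0139 a0.021
z0.090 t82.1 p [ 0.4795 -0.006   0.242 ] F [-0.4 -0.8 -1.5] M [-0.04  0.08  0.01] w0.0137 a0.021
z0.130 t83.2 p [ 0.4793 -0.006   0.2817] F [-0.6  0.3 -1.9] M [-0.06  0.04 -0.02] w0.0142 a0.021
away t84.1 p [ 0.4303 -0.1789  0.3018] F [-1.  -0.4 -0.7] M [-0.01 -0.01  0.01] w0.0141 a0.600
```

View pics/k6.png

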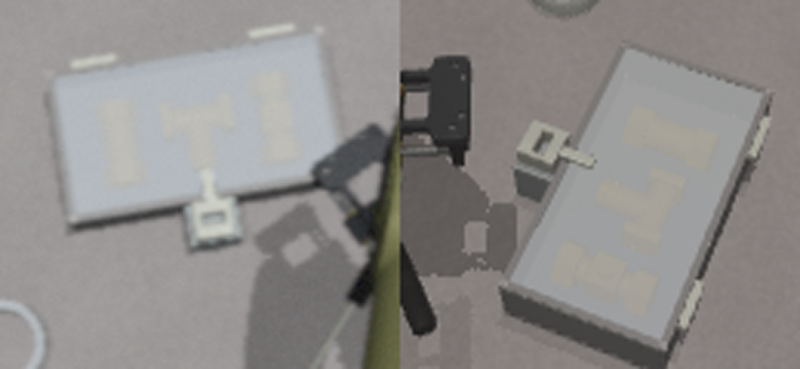

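View pics/k6b.png

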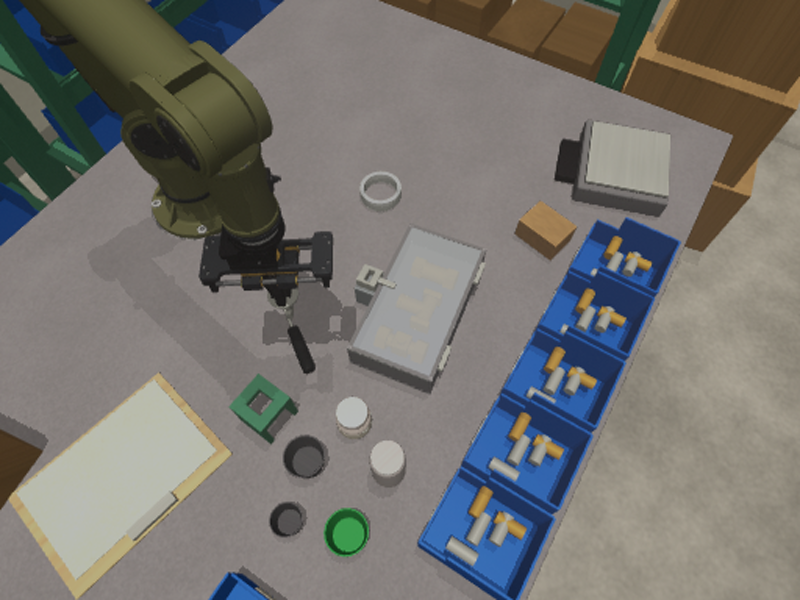

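```bash
python3 - <<'E'
from key import *
ctrl.reach([*KEY[:2],.297],quat(KEY[2]+np.pi/2)); ctrl.sleep(.2); st()
im=look("k7"); a=cv2.imread("pics/k1_scene.png")
cv2.imwrite("pics/k7.png",cv2.resize(np.hstack([a[190:290,110:220],im['scene'][190:290,110:220]]),(800,364),interpolation=cv2.INTER_CUBIC))
E
```

```text
t86.0 p [ 0.4578 -0.3247  0.297 ] F [ 0.3 -0.1 -1.7] M [ 0.07 -0.01  0.03] w0.0137 a1.856
```

View pics/k7.png

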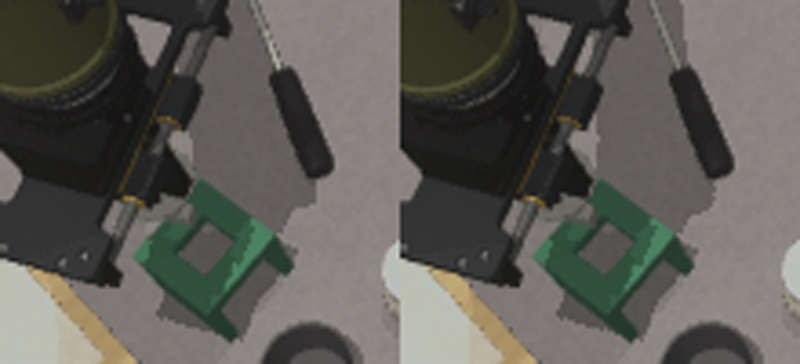

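```bash
python3 - <<'E'
from key import *
X=KEY[:2]
ctrl.movel([*X,.26],v=.08); st()
for z in(.245,.23,.215,.20,.185,.175,.170,.169,.168,.167,.166):
    ctrl.movel([*X,z],v=.04); s=st("z%.3f"%z); f=s["contact_force"]
    if f[2]>3 or np.hypot(f[0],f[1])>6: break
look("k8")
E
```

```text
t86.7 p [ 0.4575 -0.3252  0.2598] F [-0.1 -0.2 -1.6] M [0.   0.01 0.03] w0.0138 a1.855
z0.245 t87.2 p [ 0.4576 -0.325   0.2449] F [-0.7  0.1 -1.4] M [0.   0.07 0.03] w0.0139 a1.856
z0.230 t87.7 p [ 0.4576 -0.325   0.2298] F [ 0.3 -0.  -0.3] M [0.01 0.01 0.  ] w0.0141 a1.856
z0.215 t88.3 p [ 0.4576 -0.325   0.2148] F [ 1.1  0.4 -1.5] M [0.03 0.04 0.  ] w0.0139 a1.856
z0.200 t88.8 p [ 0.4575 -0.3251  0.1998] F [-0.   0.4 -0. ] M [0.05 0.04 0.02] w0.0137 a1.856
z0.185 t89.3 p [ 0.4575 -0.325   0.1848] F [ 0.3  0.  -1.8] M [0.07 0.02 0.02] w0.0140 a1.856
z0.175 t89.7 p [ 0.4575 -0.325   0.1747] F [-0.  -0.3 -2.6] M [0.09 0.08 0.03] w0.0137 a1.856
z0.170 t90.0 p [ 0.4576 -0.3249  0.1697] F [ 0.  -0.  -0.7] M [ 0.02 -0.05  0.01] w0.0137 a1.856
z0.169 t90.2 p [ 0.4577 -0.325   0.169 ] F [ 0.  -0.  -1.9] M [ 0.11  0.05 -0.  ] w0.0137 a1.856
z0.168 t90.5 p [ 0.4577 -0.325   0.168 ] F [-0.2  0.  -1.6] M [0.02 0.01 0.  ] w0.0138 a1.856
z0.167 t90.7 p [ 0.4578 -0.325   0.167 ] F [-0.2 -0.8 -1.4] M [ 0.03 -0.01 -0.02] w0.0138 a1.856
z0.166 t91.0 p [ 0.4578 -0.3251  0.167 ] F [-2.2  2.4  6. ] M [ 0.42  0.59 -0.01] w0.0138 a1.856
```

```bash
python3 - <<'E'
from key import *
X=KEY[:2]
ctrl.movel([*X,.1672],v=.02); st(); ctrl.ungrasp(); ctrl.sleep(.3); ctrl.movel([*X,.30],v=.08); ctrl.reach([.36,.30,.33],quat(1.3)); ctrl.sleep(.3); st()
im=look("e1")
for n in im: cv2.imwrite(f"pics/e1_{n}v.png",cv2.resize(im[n],(800,600),interpolation=cv2.INTER_CUBIC))
a=cv2.imread("pics/scene0_raw.png")
cv2.imwrite("pics/e1c.png",cv2.resize(np.hstack([a[220:320,130:240],im['scene'][220:320,130:240]]),(800,364),interpolation=cv2.INTER_CUBIC))
g={n:(im[n].max(2)<105).astype(float) for n in im}
print(fit('grip',g,KEY,z=.015,pad=2))
E
```

```text
t91.3 p [ 0.4577 -0.325   0.1671] F [-0.   0.6 -0.7] M [ 0.06 -0.   -0.01] w0.0141 a1.856
 t97.4 p [0.3602 0.2998 0.3299] F [-0.6  0.3  0.9] M [ 0.01 -0.01  0.01] w0.0869 a1.299
(array([ 0.45797175, -0.32513224,  0.2829411 ]), np.float64(34.67823144944252))
```

View pics/e1c.png

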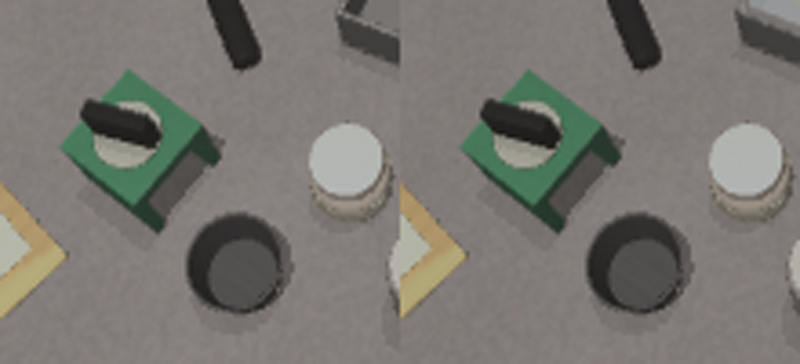

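View pics/e1_topv.png

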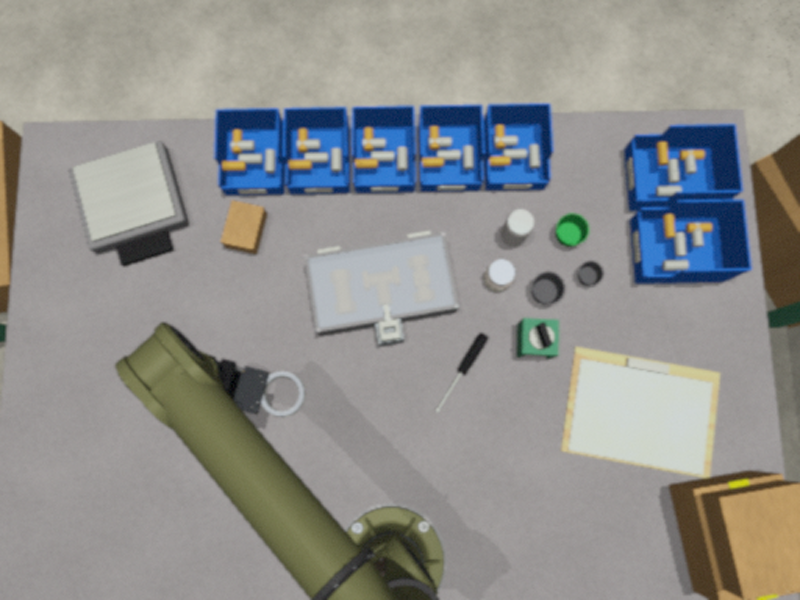

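```bash
python3 - <<'E'
from key import *
im={n:cv2.imread(f"pics/e1_{n}.png") for n in("top","scene")}
M['lt']=[np.array([[x,y,.082] for x in(-.02,.02) for y in(-.02,.02)]),np.array([[x,y,.082] for x in(-.013,.013) for y in(-.006,.006)]),np.array([[x,y,.082] for x in(-.006,.006) for y in(.02,.056)])]
p=(.4797,-.0057,.146-1.6); o=[]
for n,w in(("top",(215,170,285,230)),("scene",(215,160,285,220))): overlay(im[n],n,[(M['lt'],p,0)],f"pics/f_{n}.png",w); o.append(cv2.imread(f"pics/f_{n}.png")[:600,:700])
h=min(x.shape[0] for x in o); cv2.imwrite("pics/f.png",cv2.resize(np.hstack([x[:h] for x in o]),(800,int(800*h/sum(x.shape[1] for x in o)))))
E
```

```text
(no output)
```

View pics/f.png

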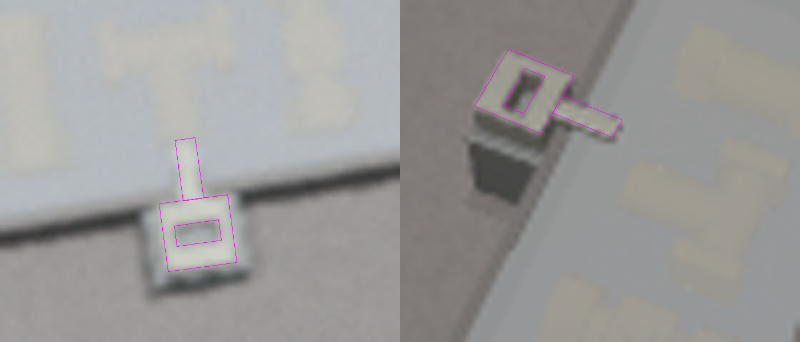

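The drawn stop pose (latch at 1.6 rad) matches the latch in both views, with the bar over the lid at about (188,165) in the left picture. The lid is shut and the key is upright in its stand, so I'm handing in.

```bash
python3 - <<'E'
from rig import ctrl
ctrl.close_job(); print(ctrl.read_state()["time_s"])
E
```

```text
the job is handed in; nothing more can be done
the job is handed in; nothing more can be done
```

I finished the job as asked, in order, and handed it in at about 98 s of the 210 s allowed.

- **Fittings:** the coupling, valve and tee (there was no flange) are inside the case and show through the shut lid.
- **Lid:** it is shut. The pushing fingertips stopped about 71 mm above the bench, which is the height of the shut lid's top.
- **Lubricant:** I dipped the key tip in the larger dark pot, not the small dark one or the green one. I did not see the tip itself in the pot, because the arm hid it, but it went well below the rim.
- **Latch:** the key went into the slot without resistance, so no turning was needed to make it drop in. I turned it clockwise until the moment rose to about 0.6 N m at the stop. In the last pictures the bar lies over the lid and matches the 1.6 rad position.
- **Key:** it is back upright in its stand, within about 1 mm of where it started.
- **Bystanders:** they look unmoved in the last top and scene views. The arm was clear of everything when I handed in.

**Disagreements:** the two cameras differed by a few millimetres on the case and pot positions, and the first latch angle estimates scattered by about 0.1 rad. Neither affected the result. The key pushed sideways with about 5 N while the latch was turned and drawn out, and a small snap showed as it came free. The latch and key both looked right afterwards.

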